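Load and lock the adapter transit rack

ROBOT

A 6-joint arm with a two-finger parallel gripper is mounted at the origin on the work surface. World frame = base frame: x ahead of the robot, y to its left, z up, the work surface at z = 0. Lengths are in m, angles in rad, forces in N, time in s.
With the tool pointing down it reaches from about 0.35 to 0.85 m from the base axis. Payload 8.1 kg.
Tool frame: the origin (TCP) lies between the finger pads; the fingertips stand 14 mm ahead of it and the grasp point (between the pads) lies 5 mm behind it; z points along the fingers, y is the line along which they close (so a half turn about z gives the same grasp; the last joint's range is limited). The gripper opens to 93 mm and grips with 3 to 60 N. Pads are 15 mm wide; open, the fingers measure 128 mm over their backs; the gripper's body (75 mm by 188 mm) begins 65 mm behind the grasp point.
Start: joints at [1.234, 0.13, 1.488, -0, 1.523, -0.085], TCP at [0.149, 0.581, 0.233] pointing down, gripper open.
Joint ranges: [-2.96, 2.96], [-0.89, 2.26], [0.02, 2.5], [-1.34, 4.48], [0, 2.73], [-2.66, 2.66]. Speed limits (rad/s): [2.39, 2.39, 2.79, 3.14, 3.14, 3.14].

INTERFACE

Orientations are given as a rotation vector (axis times angle).
In Python, from plant import robot gives the robot as it stands.
- The arm moves only by the tool arm_command, never from a script. Its argument "targets" is a list of rows, each an object of numbers: "x", "y", "z": the shift along the world's x, y, z in units of 500 mm (1.0 is 500 mm); "rx", "ry", "rz": the turn, a rotation vector about the world's x, y, z in units of 2 rad (1.0 is 2 rad); "claw": the closure in counts, from 0 (fully open) to 255 (shut). In form: [{"x": .., "y": .., "z": .., "rx": .., "ry": .., "rz": .., "claw": ..}, ...]. A call has 1 to 10 rows; each row is the pose to reach, as a shift and turn from the pose commanded when the call began; what a row does not reach only later rows make up. A row lasts 1/12 s, in which the tool goes at most 41.7 mm and 7.16 degrees, less where a joint would pass 70% of its speed; a pose out of reach is approached as far as the arm can. A call with a number of a shift or a turn outside -1 to 1 is refused whole. A call with a gripper value outside its range is refused whole. The fingers move at their own pace and stop on an object; "squeeze" is the grip in N (left out, the last holds). Time passes only in rows, so rows that repeat a pose let the fingers close. It gives the time, the measured TCP pose, the force, the opening and the grip force at its end, in the units of the state.
- robot.read_state(): the state, without advancing time (a new reading comes with each control period).
- robot.read_camera(name): name is "side" or "top" or "wrist"; returns (picture, depth): 400x640x3 uint8, red, green, blue; 400x640 float32, m along the optical axis (not along the pixel's ray), 0 where there is no reading.
- robot.get_calibration(name): a dict with "intrinsics" (3x3 intrinsics, pixels), "origin" and "orientation" of the camera in the world. Camera axes: x right, y up, looking along -z (the intrinsics and any distortion apply to the point x, -y, -z); pixel columns grow to the right and rows downward; lengths in m; the calibration is good to about 2 mm. A picture is of the moment at which its call begins: read the wrist's pose just before it. get_calibration takes no time and is no camera call; for the wrist camera it gives the pose at the moment of the call.
- robot.close_job(): hands the job in; it is judged then, once.
The state is a dict: "t": time; "q": joint angles; "dq": joint speeds; "joint_torque": joint torques, N m; "tool_pos": TCP position; "orientation": TCP orientation; "force": force on the tool from outside, world axes, zero at the start; "wrist_torque": the same for the moment, N m; "opening": finger opening in m; "gripper_force": force on a finger pad.
Only numpy, scipy, OpenCV 4.12 (cv2) and the standard library are available. Lean on these libraries where they do the work, as an engineer would, in place of code of your own. Each camera call takes 0.05 s, during which the arm holds its last target. There are 200 camera calls.

TASK

Pack the brass pressure adapters into the transit rack: pull the orange follower tab back until it catches, stand every adapter on the bench upright in the track between end stop and follower, then press the green catch so the follower closes on the row. After that lower the strap over the row, and push the hairpin clip sideways over the locking pin, lying flat above the strap, until it snaps on fully. Leave the standing gauge alone.

Things in the scene. Friction and masses are not known exactly. Their poses are not given: they have to be found in the camera images.
- rack: Transit rack, fixed: aluminium plate 84 x 330 x 10 mm. Origin: centre of underside; z up, y along the feed track. Track: channel along y at x 0, floor at z 10 mm, 32 mm wide between walls 4 mm thick whose tops are at z 24 mm. Green catch pad at the +y end; at the -y end a blue block (x -22 to 22, y -129 to -85 mm, top z 64) is the end stop, and carries the locking pin.
- track_stop (a point): Middle of the end stop's face at the track floor: rack (0, -85, 10) mm. Axes as the rack. The follower closes towards it (towards rack -y).
- ledge (a point): Centre of the top of a flat blue ledge beside the end block: rack (-49, -107, 69) mm; 54 mm along rack x, 56 mm along y. Level with the top of the strap when that is down (69.5 mm), so the clip slides and lies on both. Axes as the rack.
- follower (a joint): Sprung follower: slides along rack +y, its face at rack y = -40 mm + value, 0 to 0.122 m. Pull 2.4 N at 0, 7 N at the back, plus up to 4 N at the catch; damped. Pulled past 0.116 it is caught by itself and stays at about 0.115 when let go. Once the catch is pressed it slides forward in 1 to 2 s onto the row (0.036 with three adapters, 0.063 with four, 0.090 with five).
- follower_grip (a point): Centre of the follower's orange pull tab, standing beside the track on its -x side: 20 mm along rack x, 14 mm along rack y, 36 mm tall (rack z 30 to 66 mm). Moves with the follower; axes as the rack. Best gripped across its 14 mm.
- follower_face (a point): Middle of the follower's front face, which presses on the adapters (they stand on its -y side), at rack z 35 mm; follower top at z 56 mm. Moves with the follower; axes as the rack.
- catch (a joint): The catch: 0 = up, 0.010 = fully down (m). Sprung up, about 5 N to press fully; 8 mm or more frees the follower.
- catch_top (a point): Centre of the top of the catch's green square push pad (26 x 26 mm), at rack (0, 146, 52) mm when up; press straight down.
- strap (a joint): Hinge angle of the hold-down strap: 0 = down, level over the track; 1.57 = upright; starts at 1.75 to 1.95, leaning back away from the track; stop at 2.0. Hinge line along rack x at rack y -150, z 68 mm. Pushed past upright towards rack +y (under 2 N) it falls slowly, in about 2 s, by its own weight to 0.
- strap_mid (a point): Point on the strap's centre line 135 mm from the hinge. The strap is a steel strip, yellow on one face, 36 mm wide, 4 mm thick, 201 mm long, with an opening that slips over the pin; when down it lies at rack z 65.5 to 69.5 mm, clear of the adapters' tops by 15 mm.
- strap_tip (a point): Free end of the strap, 201 mm from its hinge.
- pin (a point): Axis of the upright locking pin on the blue end block, at rack (0, -107, 69) mm, the level of the ledge. Shank 12 mm in diameter up to rack z 81 mm, then a head 17 mm in diameter up to z 89 mm. The clip goes round the shank, under the head and above the strap, from rack -x (over the ledge), its x axis along rack +x.
- clip_grip (a point): Hairpin clip, loose, 65 g: two springy 5 mm wire legs (0.5 to 5.5 mm above its underside) and at their closed end an upright red tab, 18 mm (x) x 14 mm (y) x 40 mm tall. This point: centre of the tab, 20 mm above the underside. Clip x points from the tab to the open leg ends; z up when flat. It starts flat on the bench.
- clip_seat (a point): Middle of the clip's pocket, 34 mm from the tab's centre along clip x, at its underside: the pin's axis lies here once the clip has snapped on. Legs end 66 mm from the tab's centre, 32 mm wide; mouth 22 mm, narrowing to a 7 mm throat at 46 mm. Pushing it along its x over the shank takes about 8 to 12 N. Axes as the clip.
- gauge: A digital pressure gauge, black, standing upright on a round 84 mm foot, 177 mm tall, behind the rack. Leave it alone. Origin: centre of its underside.
- adapter0_mid (a point): Brass pressure adapter 1 of up to 5 (the number on the bench varies; absent ones read None): standing on its round base, 27 mm in diameter and 14 mm tall, with a threaded stub 16 mm in diameter and 26 mm tall on top (grip it there), 40 mm tall in all, about 80 g; z up; this point is its centre, half-way up (20 mm above its underside).
- adapter1_mid (a point): Brass pressure adapter 2 of up to 5 (the number on the bench varies; absent ones read None): standing on its round base, 27 mm in diameter and 14 mm tall, with a threaded stub 16 mm in diameter and 26 mm tall on top (grip it there), 40 mm tall in all, about 80 g; z up; this point is its centre, half-way up (20 mm above its underside).
- adapter2_mid (a point): Brass pressure adapter 3 of up to 5 (the number on the bench varies; absent ones read None): standing on its round base, 27 mm in diameter and 14 mm tall, with a threaded stub 16 mm in diameter and 26 mm tall on top (grip it there), 40 mm tall in all, about 80 g; z up; this point is its centre, half-way up (20 mm above its underside).
- adapter3_mid (a point): Brass pressure adapter 4 of up to 5 (the number on the bench varies; absent ones read None): standing on its round base, 27 mm in diameter and 14 mm tall, with a threaded stub 16 mm in diameter and 26 mm tall on top (grip it there), 40 mm tall in all, about 80 g; z up; this point is its centre, half-way up (20 mm above its underside).
- adapter4_mid (a point): Brass pressure adapter 5 of up to 5 (the number on the bench varies; absent ones read None): standing on its round base, 27 mm in diameter and 14 mm tall, with a threaded stub 16 mm in diameter and 26 mm tall on top (grip it there), 40 mm tall in all, about 80 g; z up; this point is its centre, half-way up (20 mm above its underside).

How it is judged:
By the outcome, as a careful person would: the job done as asked, in the order asked, and still so for the second after the job is handed in, with the robot touching nothing.
Of adapter0, adapter1, adapter2, adapter3, adapter4 only 3 to 5 are there at a start; the rules pass over those that are not, and their reading is None.
At some moment in a run one of adapter0, adapter1, adapter2, adapter3, adapter4, clip may be knocked a few centimetres aside while the robot is not near it.
It also fails if it takes over 210 s, if anything falls off the work surface, if the arm or the gripper's body presses on something with over 40 N, if the wrist force passes 120 N, or if a joint passes its speed limit or range.

## Working session

There is one attempt and no reset: what is moved stays moved. The work goes in short steps, Python scripts to look and compute and a tool call to move; the robot and the scene stay as the last step left them, time stands still between calls to the robot, and variables do not carry over. Pictures are saved under pics/ and viewed, at most 14 in all, crops included, and the job is handed in when it is done.

Besides the shell and the picture viewer there is one more tool, called after "Request:" by a JSON object that holds its "name" and its "arguments", one argument or row to a line. arm_command: Moves the arm, as the interface text tells. Shifts and turns lie within -1 to 1; 1 stands for 500 mm of shift or 2 rad of turn. Its arguments: {"type":"object","properties":{"targets":{"type":"array","items":{"type":"object","properties":{"x":{"type":"number","minimum":-1,"maximum":1},"y":{"type":"number","minimum":-1,"maximum":1},"z":{"type":"number","minimum":-1,"maximum":1},"rx":{"type":"number","minimum":-1,"maximum":1},"ry":{"type":"number","minimum":-1,"maximum":1},"rz":{"type":"number","minimum":-1,"maximum":1},"claw":{"type":"number"}}}},"squeeze":{"type":"number"}},"required":["targets"]}

```bash
ls; mkdir -p pics; cat > h.py <<'E'
import numpy as np, cv2
from plant import robot
from scipy.spatial.transform import Rotation as R
def cam(name):
    c=robot.get_calibration(name); im,d=robot.read_camera(name)
    K=np.array(c["intrinsics"]); o=np.array(c["origin"]); q=np.array(c["orientation"])
    M=q if q.shape==(3,3) else R.from_rotvec(q).as_matrix()
    v,u=np.mgrid[0:400,0:640]
    P=np.stack([(u-K[0,2])/K[0,0]*d,-(v-K[1,2])/K[1,1]*d,-d],-1)@M.T+o
    P[d==0]=np.nan
    return im,P
def save(n,im): cv2.imwrite(f"pics/{n}.png",im[...,::-1])
E
python3 - <<'E'
from h import *
for n in("top","side"):
    c=robot.get_calibration(n);print(c)
    im,P=cam(n);save(n+"0",im);np.save(n+"0.npy",P)
print(robot.read_state())
E
```

```text
pics
{'intrinsics': array([[426.28874321,   0.        , 316.97883495],
       [  0.        , 426.28874321, 198.04230558],
       [  0.        ,   0.        ,   1.        ]]), 'origin': array([0.47417592, 0.01612099, 1.27753914]), 'orientation': array([ 0.07073278, -0.09729253, -1.54819542])}
{'intrinsics': array([[384.71193562,   0.        , 321.78917666],
       [  0.        , 384.71193562, 199.38959338],
       [  0.        ,   0.        ,   1.        ]]), 'origin': array([0.26347159, 0.64410135, 0.61830627]), 'orientation': array([ 0.31943536, -1.20255811, -2.42683591])}
{'t': 0.1, 'q': array([ 1.23362031e+00,  1.31060721e-01,  1.48914627e+00, -7.84224714e-06,
        1.52301158e+00, -8.54012462e-02]), 'dq': array([ 0.00065019, -0.00151851, -0.00194733,  0.0003246 ,  0.0001508 ,
        0.00168732]), 'joint_torque': array([ 5.25928135e-04, -5.61341071e+01, -4.93096948e+01,  7.69039197e-02,
        2.92357762e-02, -1.00959860e-04]), 'tool_pos': array([0.14929551, 0.58063064, 0.23172046]), 'orientation': array([-3.94400553e-01, -3.11640051e+00,  2.49949501e-03]), 'force': array([-0.82624768,  0.37002682, -0.37241991]), 'wrist_torque': array([-0.01253492, -0.03303054, -0.00862231]), 'gripper_force': 0.0, 'opening': 0.09313350165507525}
```

View pics/top0.png

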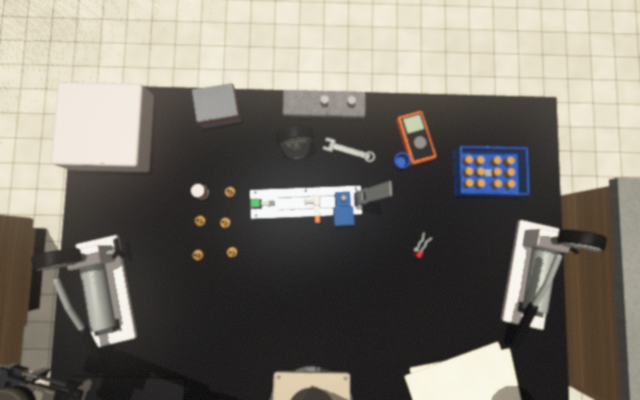

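View pics/side0.png

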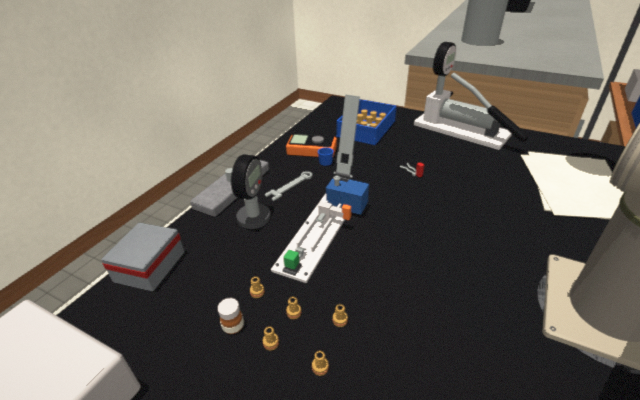

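The top view shows five adapters at pixels (230,191), (200,220), (225,222), (197,255) and (232,252), with a jar at (199,191) that is not one of them. The rack runs from the green catch at (256,203) to the blue block at (344,208). The orange tab is at (318,219), the strap leans back to (377,192), and the clip's red tab is at (419,254) with its legs pointing up-right.

```bash
cat > m.py <<'E'
from h import *
def comps(mask,P,lo=8):
    n,l,s,c=cv2.connectedComponentsWithStats(mask.astype(np.uint8))
    for i in range(1,n):
        if s[i,4]>=lo:
            p=P[l==i]; p=p[~np.isnan(p[:,0])]
            if len(p): print(np.round(c[i]),s[i,4],"med",np.round(np.median(p,0),4),"mid",np.round((p.min(0)+p.max(0))/2,4),"zmax",np.round(p[:,2].max(),4))
E
python3 - <<'E'
from m import *
for n in("top","side"):
    im=cv2.imread(f"pics/{n}0.png");P=np.load(n+"0.npy");h=cv2.cvtColor(im,cv2.COLOR_BGR2HSV)
    H,S,V=h[...,0],h[...,1],h[...,2]
    z=P[...,2]; reg=(P[...,0]>.2)&(P[...,0]<.8)&(abs(P[...,1])<.5)&(z>-.02)
    print(n)
    for nm,m in dict(brass=(H>8)&(H<28)&(S>100)&(V>60),orange=(H>=3)&(H<12)&(S>170)&(V>120),green=(H>50)&(H<80)&(S>120)&(V>60),blue=(H>100)&(H<125)&(S>120)&(V>60),red=((H<3)|(H>174))&(S>150)&(V>70),white=(S<50)&(V>150)).items():
        print(nm); comps(m&reg,P)
    if n=="top":
        m=((S<50)&(V>150)&reg&(z<.02)&(z>.002)&(P[...,1]<.2)&(P[...,0]>.4)).astype(np.uint8)
        q=P[m>0][:,:2].astype(np.float32);r=cv2.minAreaRect(q*1000);print("rack rect",r,np.median(P[m>0][:,2]))
        # legs of clip
        u,v=np.meshgrid(range(405,440),range(228,262)); 
        mm=(V[228:262,405:440]>70);pp=P[228:262,405:440][mm];print(np.round(pp[::3],3).tolist())
E
```

```text
top
brass
[419. 151.] 306 med [ 0.7543 -0.2985  0.0343] mid [ 0.7587 -0.3113  0.0184] zmax 0.043
[468. 160.] 37 med [ 0.7322 -0.4506  0.0358] mid [ 0.7333 -0.4505  0.0347] zmax 0.0401
[479. 160.] 39 med [ 0.733  -0.4852  0.0347] mid [ 0.7336 -0.486   0.0337] zmax 0.0422
[468. 171.] 41 med [ 0.6983 -0.4494  0.0349] mid [ 0.6985 -0.45    0.0342] zmax 0.0398
[480. 172.] 38 med [ 0.6974 -0.4854  0.0351] mid [ 0.6982 -0.4864  0.034 ] zmax 0.0414
[468. 183.] 38 med [ 0.6629 -0.4502  0.036 ] mid [ 0.6639 -0.4511  0.036 ] zmax 0.0425
[480. 183.] 41 med [ 0.6633 -0.4845  0.0354] mid [ 0.6636 -0.4855  0.0342] zmax 0.0413
[229. 191.] 109 med [0.6229 0.2561 0.0133] mid [0.6261 0.2594 0.0204] zmax 0.0452
[200. 220.] 117 med [0.5362 0.3388 0.0129] mid [0.5369 0.3445 0.0204] zmax 0.0461
[225. 222.] 107 med [0.5319 0.2653 0.0144] mid [0.5325 0.2703 0.0207] zmax 0.0465
[317. 219.] 44 med [ 0.5456 -0.0044  0.0648] mid [ 0.5471 -0.0052  0.0332] zmax 0.0702
[232. 252.] 112 med [0.4465 0.242  0.0129] mid [0.447  0.246  0.0193] zmax 0.0444
[197. 254.] 123 med [0.4361 0.3399 0.0121] mid [0.4364 0.3477 0.01
[... 4479 characters left out ...]
0.0616
[325. 156.] 221 med [ 0.7247 -0.2428  0.0261] mid [ 0.7283 -0.2568  0.0199] zmax 0.041
[349. 194.] 1017 med [ 0.565  -0.0572  0.0592] mid [ 0.6008 -0.1277  0.0395] zmax 0.0815
red
[420. 169.] 102 med [ 0.4512 -0.2977  0.0214] mid [ 0.4584 -0.3362  0.0185] zmax 0.0409
white
[288. 185.] 206 med [ 0.7616 -0.0864  0.0071] mid [ 0.7629 -0.0961  0.0063] zmax 0.0111
[336. 177.] 15 med [ 0.6064 -0.0742  0.0872] mid [ 0.6066 -0.0732  0.0873] zmax 0.0903
[312. 240.] 2136 med [0.5907 0.0805 0.0104] mid [0.6012 0.0525 0.0282] zmax 0.058
[228. 307.] 291 med [0.6215 0.3422 0.0579] mid [0.6416 0.3248 0.0302] zmax 0.0607
[230. 329.] 62 med [0.6115 0.3581 0.0155] mid [0.6167 0.3548 0.0155] zmax 0.0231
```

```bash
python3 - <<'E'
from h import *
im=cv2.imread("pics/top0.png");P=np.load("top0.npy");h=cv2.cvtColor(im,cv2.COLOR_BGR2HSV)
m=((h[...,1]<60)&(h[...,2]>120)); z=P[...,2]
m&=(P[...,0]>.5)&(P[...,0]<.68)&(P[...,1]<.23)&(P[...,1]>-.17)&(z<.018)&(z>.003)
n,l,s,c=cv2.connectedComponentsWithStats(m.astype(np.uint8));i=1+s[1:,4].argmax()
q=P[l==i][:,:2]
for n in range(1): print(cv2.minAreaRect((q*1000).astype(np.float32)), np.median(P[l==i][:,2]))
# y-slices: edges in x
for y in np.arange(-.12,.22,.03):
    k=q[abs(q[:,1]-y)<.006]
    if len(k):print(round(y,3),np.round([k[:,0].min(),k[:,0].max()],4))
E
```

```text
((600.0640258789062, 31.715728759765625), (89.70825958251953, 333.6942138671875), 3.860952377319336) 0.010009960827420117
-0.12 [0.5657 0.6508]
-0.09 [0.634  0.6499]
-0.06 [0.6302 0.6493]
-0.03 [0.6231 0.6487]
0.0 [0.6225 0.6414]
0.03 [0.5562 0.6378]
0.06 [0.5553 0.6369]
0.09 [0.5522 0.6394]
0.12 [0.5488 0.6362]
0.15 [0.5506 0.632 ]
0.18 [0.5473 0.6319]
```

Request:
{"name": "arm_command", "arguments": {
  "targets": [
    {"x": 0.08, "y": -0.06},
    {"x": 0.16, "y": -0.12},
    {"x": 0.24, "y": -0.18},
    {"x": 0.32, "y": -0.24, "rz": -0.05},
    {"x": 0.4, "y": -0.32, "rz": -0.1},
    {"x": 0.48, "y": -0.4, "rz": -0.1},
    {"x": 0.56, "y": -0.48, "rz": -0.1},
    {"x": 0.62, "y": -0.56, "rz": -0.1},
    {"x": 0.62, "y": -0.6, "rz": -0.1},
    {"x": 0.62, "y": -0.6, "rz": -0.1}
  ]
}}

```text
schema error: expected keys x, y, z, rx, ry, rz, claw
```

Request:
{"name": "arm_command", "arguments": {
  "targets": [
    {"x": 0.794, "y": -0.95, "z": 0, "rx": 0, "ry": 0, "rz": 0.16, "claw": 0},
    {"x": 0.794, "y": -0.95, "z": 0, "rx": 0, "ry": 0, "rz": 0.16, "claw": 0},
    {"x": 0.794, "y": -0.95, "z": 0, "rx": 0, "ry": 0, "rz": 0.16, "claw": 0},
    {"x": 0.794, "y": -0.95, "z": 0, "rx": 0, "ry": 0, "rz": 0.16, "claw": 0},
    {"x": 0.794, "y": -0.95, "z": 0, "rx": 0, "ry": 0, "rz": 0.16, "claw": 0},
    {"x": 0.794, "y": -0.95, "z": 0, "rx": 0, "ry": 0, "rz": 0.16, "claw": 0},
    {"x": 0.794, "y": -0.95, "z": 0, "rx": 0, "ry": 0, "rz": 0.16, "claw": 0},
    {"x": 0.794, "y": -0.95, "z": 0, "rx": 0, "ry": 0, "rz": 0.16, "claw": 0},
    {"x": 0.794, "y": -0.95, "z": 0, "rx": 0, "ry": 0, "rz": 0.16, "claw": 0},
    {"x": 0.794, "y": -0.95, "z": 0, "rx": 0, "ry": 0, "rz": 0.16, "claw": 0}
  ]
}}

```text
t: 0.93
tool_pos: [0.4157, 0.2616, 0.2324]
orientation: [0.107, -3.14, 0.0]
force: [1.6, -0.3, -1.6]
opening: 0.093
gripper_force: 0.0
```

Request:
{"name": "arm_command", "arguments": {
  "targets": [
    {"x": 0.24, "y": -0.5, "z": 0, "rx": 0, "ry": 0, "rz": 0, "claw": 130},
    {"x": 0.24, "y": -0.5, "z": 0, "rx": 0, "ry": 0, "rz": 0, "claw": 130},
    {"x": 0.24, "y": -0.5, "z": 0, "rx": 0, "ry": 0, "rz": 0, "claw": 130},
    {"x": 0.24, "y": -0.5, "z": 0, "rx": 0, "ry": 0, "rz": 0, "claw": 130},
    {"x": 0.24, "y": -0.5, "z": 0, "rx": 0, "ry": 0, "rz": 0, "claw": 130},
    {"x": 0.24, "y": -0.5, "z": 0, "rx": 0, "ry": 0, "rz": 0, "claw": 130},
    {"x": 0.24, "y": -0.5, "z": 0, "rx": 0, "ry": 0, "rz": 0, "claw": 130},
    {"x": 0.24, "y": -0.5, "z": 0, "rx": 0, "ry": 0, "rz": 0, "claw": 130},
    {"x": 0.24, "y": -0.5, "z": 0, "rx": 0, "ry": 0, "rz": 0, "claw": 130},
    {"x": 0.24, "y": -0.5, "z": 0, "rx": 0, "ry": 0, "rz": 0, "claw": 130}
  ]
}}

```text
t: 1.77
tool_pos: [0.5346, 0.0137, 0.2321]
orientation: [0.106, -3.139, -0.001]
force: [-0.9, 0.5, 0.5]
opening: 0.0457
gripper_force: 0.0
```

```bash
python3 - <<'E'
from m import *
s=robot.read_state();print(s["tool_pos"],s["opening"])
c=robot.get_calibration("wrist");print(c["origin"],c["orientation"])
im,P=cam("wrist");save("w1",im)
h=cv2.cvtColor(im,cv2.COLOR_RGB2HSV);H,S,V=cv2.split(h)
for m in ((H>=3)&(H<14)&(S>150)&(V>90),(H>100)&(H<125)&(S>120)&(V>50)): print();comps(m,P,60)
E
```

```text
[0.53457673 0.0137245  0.23213807] 0.04574759863912006
[0.45435033 0.00817919 0.38403857] [-0.22017843 -0.23730588  1.62672019]

[ 6. 77.] 60 med [ 0.4522 -0.3029  0.0398] mid [ 0.4524 -0.3028  0.0397] zmax 0.0415
[602. 106.] 106 med [0.4371 0.3308 0.0077] mid [0.4356 0.3368 0.0068] zmax 0.0145
[513. 109.] 78 med [0.4473 0.2312 0.0073] mid [0.4458 0.2371 0.0056] zmax 0.0133
[516. 181.] 73 med [0.5284 0.2556 0.0073] mid [0.5317 0.2622 0.0055] zmax 0.0124
[297. 181.] 106 med [ 0.5366 -0.0042  0.0491] mid [ 0.5419 -0.0056  0.0323] zmax 0.0647
[575. 188.] 84 med [0.5323 0.3293 0.0071] mid [0.5356 0.3379 0.0064] zmax 0.0147
[492. 248.] 62 med [0.6162 0.2459 0.0074] mid [0.6226 0.2544 0.006 ] zmax 0.0124
[568. 257.] 494 med [0.6126 0.326  0.031 ] mid [0.6193 0.3504 0.021 ] zmax 0.0431

[223. 203.] 4257 med [ 0.5595 -0.0801  0.0683] mid [ 0.5942 -0.0937  0.0351] zmax 0.0718
```

View pics/w1.png

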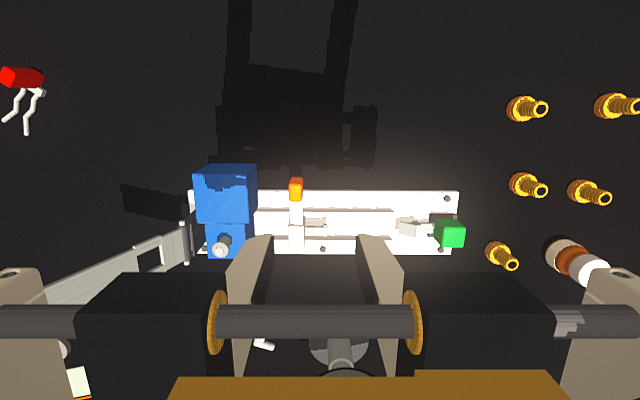

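The wrist view has the orange tab at (297,185) and the blue block and ledge at (223,203), with the pin at (220,246). These agree with the top-camera positions, so I'll descend on the tab.

Request:
{"name": "arm_command", "arguments": {
  "targets": [
    {"x": 0.023, "y": -0.035, "z": -0.1, "rx": 0, "ry": 0, "rz": 0, "claw": 160},
    {"x": 0.023, "y": -0.035, "z": -0.2, "rx": 0, "ry": 0, "rz": 0, "claw": 160},
    {"x": 0.023, "y": -0.035, "z": -0.28, "rx": 0, "ry": 0, "rz": 0, "claw": 160},
    {"x": 0.023, "y": -0.035, "z": -0.34, "rx": 0, "ry": 0, "rz": 0, "claw": 160},
    {"x": 0.023, "y": -0.035, "z": -0.374, "rx": 0, "ry": 0, "rz": 0, "claw": 160},
    {"x": 0.023, "y": -0.035, "z": -0.374, "rx": 0, "ry": 0, "rz": 0, "claw": 160},
    {"x": 0.023, "y": -0.035, "z": -0.374, "rx": 0, "ry": 0, "rz": 0, "claw": 255},
    {"x": 0.023, "y": -0.035, "z": -0.374, "rx": 0, "ry": 0, "rz": 0, "claw": 255},
    {"x": 0.023, "y": -0.035, "z": -0.374, "rx": 0, "ry": 0, "rz": 0, "claw": 255},
    {"x": 0.023, "y": -0.035, "z": -0.374, "rx": 0, "ry": 0, "rz": 0, "claw": 255}
  ],
  "squeeze": 30
}}

```text
t: 2.65
tool_pos: [0.5489, -0.0043, 0.0488]
orientation: [-0.108, 3.135, -0.002]
force: [-0.2, -3.3, 5.2]
opening: 0.0138
gripper_force: 30.0
```

Request:
{"name": "arm_command", "arguments": {
  "targets": [
    {"x": -0.002, "y": 0.03, "z": 0, "rx": 0, "ry": 0, "rz": 0, "claw": 255},
    {"x": -0.004, "y": 0.06, "z": 0, "rx": 0, "ry": 0, "rz": 0, "claw": 255},
    {"x": -0.006, "y": 0.09, "z": 0, "rx": 0, "ry": 0, "rz": 0, "claw": 255},
    {"x": -0.008, "y": 0.12, "z": 0, "rx": 0, "ry": 0, "rz": 0, "claw": 255},
    {"x": -0.01, "y": 0.15, "z": 0, "rx": 0, "ry": 0, "rz": 0, "claw": 255},
    {"x": -0.012, "y": 0.18, "z": 0, "rx": 0, "ry": 0, "rz": 0, "claw": 255},
    {"x": -0.014, "y": 0.21, "z": 0, "rx": 0, "ry": 0, "rz": 0, "claw": 255},
    {"x": -0.016, "y": 0.232, "z": 0, "rx": 0, "ry": 0, "rz": 0, "claw": 255},
    {"x": -0.016, "y": 0.24, "z": 0, "rx": 0, "ry": 0, "rz": 0, "claw": 255},
    {"x": -0.016, "y": 0.24, "z": 0, "rx": 0, "ry": 0, "rz": 0, "claw": 255}
  ]
}}

```text
t: 3.48
tool_pos: [0.5414, 0.1154, 0.0487]
orientation: [-0.107, 3.134, -0.003]
force: [3.4, -7.3, 4.0]
opening: 0.0141
gripper_force: 30.0
```

Request:
{"name": "arm_command", "arguments": {
  "targets": [
    {"x": 0, "y": 0, "z": 0, "rx": 0, "ry": 0, "rz": 0, "claw": 255},
    {"x": 0, "y": 0, "z": 0, "rx": 0, "ry": 0, "rz": 0, "claw": 255}
  ]
}}

```text
t: 3.65
tool_pos: [0.5414, 0.1149, 0.0487]
orientation: [-0.106, 3.134, -0.003]
force: [2.9, -6.6, 4.2]
opening: 0.0138
gripper_force: 30.0
```

Request:
{"name": "arm_command", "arguments": {
  "targets": [
    {"x": 0, "y": 0.003, "z": 0, "rx": 0, "ry": 0, "rz": 0, "claw": 255},
    {"x": 0, "y": 0.003, "z": 0, "rx": 0, "ry": 0, "rz": 0, "claw": 255},
    {"x": 0, "y": -0.005, "z": 0, "rx": 0, "ry": 0, "rz": 0, "claw": 170},
    {"x": 0, "y": -0.005, "z": 0, "rx": 0, "ry": 0, "rz": 0, "claw": 170},
    {"x": 0, "y": -0.005, "z": 0, "rx": 0, "ry": 0, "rz": 0, "claw": 170},
    {"x": 0, "y": -0.005, "z": 0.08, "rx": 0, "ry": 0, "rz": 0, "claw": 140},
    {"x": 0, "y": -0.005, "z": 0.16, "rx": 0, "ry": 0, "rz": 0, "claw": 140},
    {"x": -0.04, "y": 0.06, "z": 0.22, "rx": 0, "ry": 0, "rz": 0, "claw": 140},
    {"x": -0.1, "y": 0.14, "z": 0.24, "rx": 0, "ry": 0, "rz": 0, "claw": 140},
    {"x": -0.14, "y": 0.2, "z": 0.24, "rx": 0, "ry": 0, "rz": 0, "claw": 140}
  ]
}}

```text
t: 4.48
tool_pos: [0.4755, 0.2094, 0.1697]
orientation: [-0.103, 3.133, 0.004]
force: [0.1, 1.3, 0.2]
opening: 0.042
gripper_force: 0.0
```

```bash
cat >> m.py <<'E'
def look(n):
    im,P=cam(n); H,S,V=cv2.split(cv2.cvtColor(im,cv2.COLOR_RGB2HSV))
    return im,P,H,S,V
def adapters(P,H,S,V,lo=40):
    comps((H>8)&(H<28)&(S>100)&(V>60)&(P[...,0]>.3)&(P[...,0]<.67)&(P[...,1]<.45)&(P[...,1]>-.45)&(P[...,2]>.003),P,lo)
E
python3 - <<'E'
from m import *
s=robot.read_state();print(s["tool_pos"],s["opening"])
for n in ("top","side"):
    im,P,H,S,V=look(n);save(n+"2",im);adapters(P,H,S,V)
E
```

```text
[0.47552914 0.20938568 0.16972669] 0.04195883492608331
[229. 192.] 69 med [0.6219 0.2556 0.0186] mid [0.6234 0.2568 0.0233] zmax 0.0433
[349. 202.] 100 med [0.4476 0.1961 0.2635] mid [0.4472 0.2256 0.2606] zmax 0.273
[256. 288.] 202 med [0.6212 0.2624 0.0157] mid [0.6258 0.2576 0.0233] zmax 0.0432
[293. 308.] 223 med [0.5301 0.2727 0.0154] mid [0.5337 0.2688 0.0228] zmax 0.0425
[339. 316.] 220 med [0.4443 0.2496 0.0156] mid [0.4472 0.2444 0.0229] zmax 0.0422
[231. 321.] 165 med [0.6094 0.3519 0.0302] mid [0.619  0.3434 0.0315] zmax 0.0404
[270. 339.] 255 med [0.5334 0.3463 0.0152] mid [0.5376 0.342  0.023 ] zmax 0.0427
[319. 364.] 281 med [0.4344 0.348  0.0155] mid [0.4381 0.3446 0.0236] zmax 0.0435
```

```bash
cat >> m.py <<'E'
def tops(P,H,S,V):
    m=(H>8)&(H<30)&(S>80)&(V>50)&(P[...,0]>.3)&(P[...,0]<.67)&(abs(P[...,1])<.45)&(P[...,2]>.003)&(P[...,2]<.06)
    n,l,s,c=cv2.connectedComponentsWithStats(m.astype(np.uint8))
    for i in range(1,n):
        if s[i,4]<40: continue
        p=P[l==i]; t=p[p[:,2]>.034]; b=p[(p[:,2]<.016)]
        if len(t)>3: print(np.round(c[i]),s[i,4],len(t),"top",np.round(t.mean(0),4),"base",np.round((b[:,:2].min(0)+b[:,:2].max(0))/2,4) if len(b) else 0)
E
python3 - <<'E'
from m import *
print(robot.read_state()["q"])
P=np.load("top0.npy");im=cv2.imread("pics/top0.png");tops(P,*cv2.split(cv2.cvtColor(im,cv2.COLOR_BGR2HSV)))
print();im,P,H,S,V=look("side");tops(P,H,S,V)
print();im,P,H,S,V=look("wrist");tops(P,H,S,V);save("w2",im)
E
```

```text
[ 0.32295729 -0.05596148  1.79947385  0.00242548  1.39481797 -1.3212687 ]
[229. 192.] 77 26 top [0.6226 0.2577 0.0397] base [0.6251 0.26  ]
[200. 221.] 82 26 top [0.5347 0.3412 0.0404] base [0.5379 0.3419]
[225. 223.] 74 28 top [0.5314 0.2679 0.0411] base [0.5306 0.2669]
[231. 252.] 77 27 top [0.4453 0.2437 0.04  ] base [0.4472 0.2463]
[197. 255.] 79 28 top [0.4354 0.3429 0.0406] base [0.4336 0.3426]

[256. 288.] 207 52 top [0.6247 0.2592 0.0392] base [0.6246 0.2572]
[293. 308.] 224 61 top [0.533  0.2689 0.039 ] base [0.5331 0.2682]
[339. 316.] 226 54 top [0.4469 0.246  0.0391] base [0.4476 0.2441]
[231. 321.] 179 40 top [0.613  0.3505 0.0367] base 0
[270. 339.] 260 69 top [0.5368 0.3426 0.039 ] base [0.5372 0.3419]
[319. 364.] 284 76 top [0.4373 0.3446 0.0391] base [0.4379 0.344 ]

[346. 160.] 492 167 top [0.445  0.2406 0.0394] base [0.4458 0.2408]
[452. 158.] 270 46 top [0.4347 0.3357 0.0368] base [0.4338 0.3379]
[203. 250.] 325 310 top [0.5325 0.112  0.048 ] base [0.5536 0.0844]
[433. 254.] 275 46 top [0.531  0.3358 0.0366] base [0.5374 0.3414]
```

View pics/w2.png

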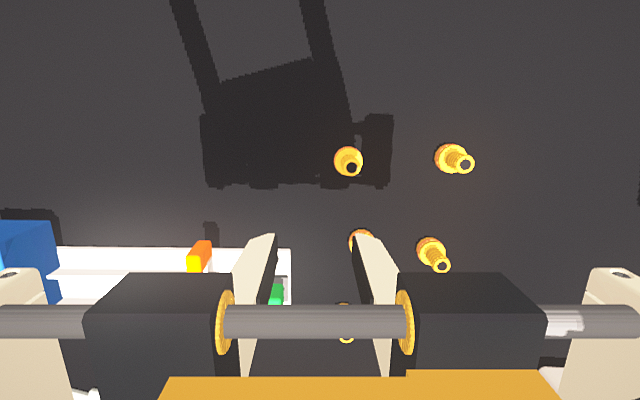

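The wrist view shows adapter A below the fingers at (348,160), the two outer ones at (455,158) and (433,254), and the orange tab held back at (200,255), so the follower is caught. Next I'll turn the tool so it closes across the track and go to A.

Request:
{"name": "arm_command", "arguments": {
  "targets": [
    {"x": -0.059, "y": 0.071, "z": -0.06, "rx": 0, "ry": 0, "rz": -0.785, "claw": 130},
    {"x": -0.059, "y": 0.071, "z": -0.06, "rx": 0, "ry": 0, "rz": -0.785, "claw": 130},
    {"x": -0.059, "y": 0.071, "z": -0.06, "rx": 0, "ry": 0, "rz": -0.785, "claw": 130},
    {"x": -0.059, "y": 0.071, "z": -0.06, "rx": 0, "ry": 0, "rz": -0.785, "claw": 130},
    {"x": -0.059, "y": 0.071, "z": -0.06, "rx": 0, "ry": 0, "rz": -0.785, "claw": 130},
    {"x": -0.059, "y": 0.071, "z": -0.06, "rx": 0, "ry": 0, "rz": -0.785, "claw": 130},
    {"x": -0.059, "y": 0.071, "z": -0.06, "rx": 0, "ry": 0, "rz": -0.785, "claw": 130},
    {"x": -0.059, "y": 0.071, "z": -0.06, "rx": 0, "ry": 0, "rz": -0.785, "claw": 130},
    {"x": -0.059, "y": 0.071, "z": -0.06, "rx": 0, "ry": 0, "rz": -0.785, "claw": 130},
    {"x": -0.059, "y": 0.071, "z": -0.06, "rx": 0, "ry": 0, "rz": -0.785, "claw": 130}
  ]
}}

```text
t: 5.52
tool_pos: [0.4451, 0.2424, 0.1346]
orientation: [-1.755, -2.606, 0.001]
force: [0.1, 0.6, -0.3]
opening: 0.0457
gripper_force: 0.0
```

Request:
{"name": "arm_command", "arguments": {
  "targets": [
    {"x": 0, "y": 0, "z": 0, "rx": 0, "ry": 0, "rz": -0.17, "claw": 130},
    {"x": 0, "y": 0, "z": 0, "rx": 0, "ry": 0, "rz": -0.17, "claw": 130},
    {"x": 0, "y": 0, "z": 0, "rx": 0, "ry": 0, "rz": -0.17, "claw": 130},
    {"x": 0, "y": 0, "z": 0, "rx": 0, "ry": 0, "rz": -0.17, "claw": 130}
  ]
}}

```text
t: 5.85
tool_pos: [0.445, 0.2425, 0.1346]
orientation: [-2.168, -2.273, 0.001]
force: [0.2, -0.8, -0.7]
opening: 0.0456
gripper_force: 0.0
```

Request:
{"name": "arm_command", "arguments": {
  "targets": [
    {"x": 0.002, "y": 0.005, "z": -0.08, "rx": 0, "ry": 0, "rz": 0.01, "claw": 130},
    {"x": 0.002, "y": 0.005, "z": -0.15, "rx": 0, "ry": 0, "rz": 0.01, "claw": 130},
    {"x": 0.002, "y": 0.005, "z": -0.19, "rx": 0, "ry": 0, "rz": 0.01, "claw": 130},
    {"x": 0.002, "y": 0.005, "z": -0.205, "rx": 0, "ry": 0, "rz": 0.01, "claw": 130},
    {"x": 0.002, "y": 0.005, "z": -0.205, "rx": 0, "ry": 0, "rz": 0.01, "claw": 130},
    {"x": 0.002, "y": 0.005, "z": -0.205, "rx": 0, "ry": 0, "rz": 0.01, "claw": 255},
    {"x": 0.002, "y": 0.005, "z": -0.205, "rx": 0, "ry": 0, "rz": 0.01, "claw": 255},
    {"x": 0.002, "y": 0.005, "z": -0.205, "rx": 0, "ry": 0, "rz": 0.01, "claw": 255},
    {"x": 0.002, "y": 0.005, "z": -0.205, "rx": 0, "ry": 0, "rz": 0.01, "claw": 255},
    {"x": 0.002, "y": 0.005, "z": -0.205, "rx": 0, "ry": 0, "rz": 0.01, "claw": 255}
  ],
  "squeeze": 15
}}

```text
t: 6.68
tool_pos: [0.4463, 0.2465, 0.0337]
orientation: [2.138, 2.301, 0.003]
force: [-0.9, -0.2, 0.1]
opening: 0.0165
gripper_force: 0.0
```

```bash
python3 - <<'E'
from h import *
for n in("top","side"):
    P=np.load(n+"0.npy").reshape(-1,3)
    p=P[(P[:,0]>.64)&(P[:,0]<.85)&(P[:,1]>-.03)&(P[:,1]<.16)&(P[:,2]>.03)&(P[:,2]<.25)]
    for z in np.arange(.03,.2,.03):
        k=p[(p[:,2]>=z)&(p[:,2]<z+.03)]
        if len(k):print(n,round(z,2),len(k),np.round(np.percentile(k[:,:2],[3,97],axis=0),3).tolist())
E
```

```text
top 0.03 18 [[0.753, 0.053], [0.76, 0.075]]
top 0.06 14 [[0.746, 0.051], [0.756, 0.087]]
top 0.09 54 [[0.743, 0.025], [0.759, 0.102]]
top 0.12 162 [[0.743, 0.015], [0.785, 0.114]]
top 0.15 458 [[0.747, 0.024], [0.787, 0.106]]
top 0.18 6 [[0.765, 0.065], [0.779, 0.075]]
side 0.03 131 [[0.756, 0.058], [0.779, 0.08]]
side 0.06 84 [[0.75, 0.047], [0.779, 0.096]]
side 0.09 254 [[0.746, 0.024], [0.773, 0.115]]
side 0.12 397 [[0.745, 0.023], [0.773, 0.116]]
side 0.15 475 [[0.748, 0.037], [0.782, 0.107]]
```

Request:
{"name": "arm_command", "arguments": {
  "targets": [
    {"x": 0, "y": 0, "z": 0.02, "rx": 0, "ry": 0, "rz": 0, "claw": 255},
    {"x": 0, "y": 0, "z": 0.06, "rx": 0, "ry": 0, "rz": 0, "claw": 255}
  ]
}}

```text
t: 6.85
tool_pos: [0.4433, 0.2452, 0.0609]
orientation: [-2.137, -2.3, 0.007]
force: [0.4, 0.1, -1.5]
opening: 0.0154
gripper_force: 15.0
```

Request:
{"name": "arm_command", "arguments": {
  "targets": [
    {"x": 0.03, "y": -0.05, "z": 0.06, "rx": 0, "ry": 0, "rz": 0, "claw": 255},
    {"x": 0.316, "y": -0.569, "z": 0.14, "rx": 0, "ry": 0, "rz": 0, "claw": 255},
    {"x": 0.316, "y": -0.569, "z": 0.14, "rx": 0, "ry": 0, "rz": 0, "claw": 255},
    {"x": 0.316, "y": -0.569, "z": 0.14, "rx": 0, "ry": 0, "rz": 0, "claw": 255},
    {"x": 0.316, "y": -0.569, "z": 0.14, "rx": 0, "ry": 0, "rz": 0, "claw": 255},
    {"x": 0.316, "y": -0.569, "z": 0.14, "rx": 0, "ry": 0, "rz": 0, "claw": 255},
    {"x": 0.316, "y": -0.569, "z": 0.14, "rx": 0, "ry": 0, "rz": 0, "claw": 255},
    {"x": 0.316, "y": -0.569, "z": 0.14, "rx": 0, "ry": 0, "rz": 0, "claw": 255},
    {"x": 0.316, "y": -0.569, "z": 0.14, "rx": 0, "ry": 0, "rz": 0, "claw": 255},
    {"x": 0.316, "y": -0.569, "z": 0.14, "rx": 0, "ry": 0, "rz": 0, "claw": 255}
  ]
}}

```text
t: 7.68
tool_pos: [0.6047, -0.0413, 0.1338]
orientation: [2.142, 2.296, 0.001]
force: [1.0, 0.5, -1.9]
opening: 0.0156
gripper_force: 15.0
```

```bash
python3 - <<'E'
from m import *
s=robot.read_state();print(s["tool_pos"],s["orientation"])
im,P,H,S,V=look("wrist");save("w3",im);np.save("w3.npy",P)
im,P,H,S,V=look("top");save("top3",cv2.resize(im[150:250,180:400],None,fx=3.6,fy=3.6))
E
```

```text
[ 0.60470438 -0.0412979   0.13383766] [2.14190613e+00 2.29574587e+00 1.13055391e-03]
```

View pics/w3.png

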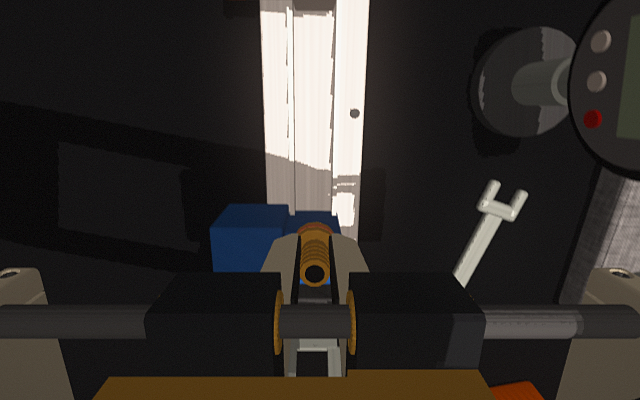

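The wrist view shows adapter A held at (314,262), with the blue block and ledge at (250,235). The track walls run up at columns 290 and 333. I'll measure the wall positions.

```bash
python3 - <<'E'
from h import *
P=np.load("w3.npy");im=cv2.imread("pics/w3.png")
c,s=np.cos(np.radians(3.9)),np.sin(np.radians(3.9))
Q=P-[.5995,.031,0]; rx=Q[...,0]*c+Q[...,1]*s; ry=-Q[...,0]*s+Q[...,1]*c
for v in(40,80,120,160,190):
    r=slice(255,380);print(v,"ry",np.round(np.nanmedian(ry[v,290:330])*1e3,1))
    print([(int(a*1e3),int(b*1e3)) for a,b in zip(rx[v,258:375:2],P[v,258:375:2,2])])
E
```

```text
40 ry 53.0
[(-46, 0), (-44, 0), (-41, 8), (-40, 9), (-38, 8), (-36, 11), (-35, 10), (-33, 9), (-32, 9), (-30, 9), (-29, 8), (-27, 8), (-25, 9), (-24, 9), (-22, 9), (-20, 23), (-18, 22), (-17, 23), (-16, 11), (-14, 10), (-13, 8), (-11, 9), (-10, 11), (-8, 9), (-7, 10), (-5, 10), (-3, 9), (-2, 9), (0, 11), (0, 9), (2, 9), (3, 10), (5, 10), (6, 10), (8, 11), (10, 9), (11, 10), (13, 10), (14, 9), (15, 23), (16, 24), (18, 24), (21, 9), (22, 10), (24, 8), (25, 11), (27, 11), (28, 9), (30, 11), (32, 8), (33, 10), (35, 9), (36, 9), (38, 11), (39, 10), (42, 0), (44, 0), (45, 1), (47, 0)]
80 ry 23.6
[(-47, 0), (-45, 0), (-44, 0), (-40, 10), (-39, 9), (-37, 10), (-36, 8), (-34, 9), (-33, 10), (-31, 9), (-29, 11), (-28, 8), (-26, 10), (-25, 9), (-23, 9), (-20, 23), (-19, 23), (-17, 23), (-16, 12), (-15, 9), (-13, 9), (-12, 8), (-10, 8), (-8, 9), (-7, 8), (-5, 10), (-3, 10), (-2, 8), (0, 9), (0, 8), (2, 10), (4, 9), (5, 10), (7, 11), (8, 10), (10, 10), (12, 10), (13, 10), (15, 12), (16, 23), (17, 24), (19, 24), (21, 9), (23, 10), (25, 10), (26, 11), (28, 10), (30, 9), (31, 9), (33, 10), (34, 9), 
[... 1122 characters left out ...]
30, 9), (32, 9), (33, 10), (35, 8), (37, 9), (39, 8), (42, 0), (44, 0), (46, 0), (47, 0), (49, 0), (51, 0), (53, 0)]
190 ry -68.5
[(-52, 0), (-50, 0), (-48, 0), (-46, 0), (-44, 0), (-41, 8), (-39, 9), (-37, 10), (-36, 10), (-34, 9), (-32, 8), (-30, 11), (-29, 8), (-27, 8), (-25, 9), (-23, 10), (-20, 22), (-19, 24), (-17, 23), (-16, 9), (-14, 8), (-13, 10), (-11, 10), (-9, 9), (-7, 9), (-5, 9), (-4, 9), (-2, 9), (0, 9), (1, 9), (2, 9), (4, 10), (6, 10), (8, 10), (10, 9), (11, 9), (13, 10), (14, 20), (16, 23), (17, 24), (20, 11), (22, 11), (24, 9), (26, 9), (27, 10), (29, 9), (31, 10), (33, 11), (35, 9), (36, 8), (38, 10), (40, 7), (43, 0), (45, 1), (47, 0), (49, 0), (50, 0), (52, 0), (54, 1)]
```

View pics/top3.png

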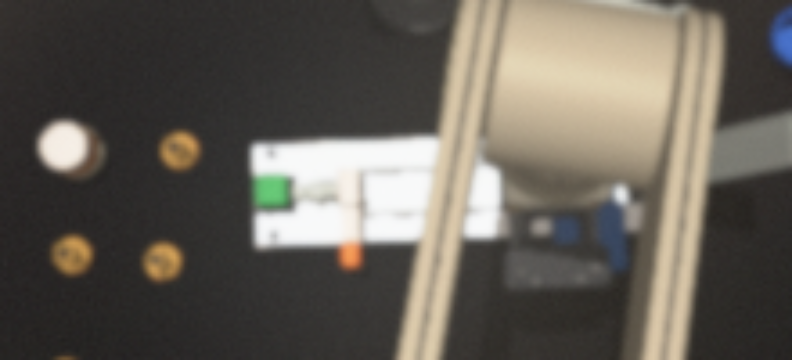

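The crop shows the follower held back by the catch (tab at (350,255)) and the track clear. The walls are centred to within 0.5 mm of my rack frame, so I'll lower A.

Request:
{"name": "arm_command", "arguments": {
  "targets": [
    {"x": -0.001, "y": 0.007, "z": -0.05, "rx": 0, "ry": 0, "rz": 0, "claw": 255},
    {"x": -0.001, "y": 0.007, "z": -0.1, "rx": 0, "ry": 0, "rz": 0, "claw": 255},
    {"x": -0.001, "y": 0.007, "z": -0.13, "rx": 0, "ry": 0, "rz": 0, "claw": 255},
    {"x": -0.001, "y": 0.007, "z": -0.15, "rx": 0, "ry": 0, "rz": 0, "claw": 255},
    {"x": -0.001, "y": 0.007, "z": -0.165, "rx": 0, "ry": 0, "rz": 0, "claw": 255},
    {"x": -0.001, "y": 0.007, "z": -0.178, "rx": 0, "ry": 0, "rz": 0, "claw": 255},
    {"x": -0.001, "y": 0.007, "z": -0.178, "rx": 0, "ry": 0, "rz": 0, "claw": 255},
    {"x": -0.001, "y": 0.007, "z": -0.178, "rx": 0, "ry": 0, "rz": 0, "claw": 255}
  ]
}}

```text
t: 8.45
tool_pos: [0.6029, -0.0344, 0.0437]
orientation: [2.138, 2.302, 0.0]
force: [0.8, 0.4, -1.1]
opening: 0.016
gripper_force: 15.0
```

Request:
{"name": "arm_command", "arguments": {
  "targets": [
    {"x": 0.001, "y": -0.008, "z": 0, "rx": 0, "ry": 0, "rz": 0, "claw": 255},
    {"x": 0.001, "y": -0.008, "z": 0, "rx": 0, "ry": 0, "rz": 0, "claw": 255},
    {"x": 0.001, "y": -0.008, "z": 0, "rx": 0, "ry": 0, "rz": 0, "claw": 160},
    {"x": 0.001, "y": -0.008, "z": 0, "rx": 0, "ry": 0, "rz": 0, "claw": 160},
    {"x": 0.001, "y": -0.008, "z": 0, "rx": 0, "ry": 0, "rz": 0, "claw": 160},
    {"x": 0.001, "y": -0.008, "z": 0.08, "rx": 0, "ry": 0, "rz": 0, "claw": 150},
    {"x": 0.001, "y": -0.008, "z": 0.15, "rx": 0, "ry": 0, "rz": 0, "claw": 130}
  ]
}}

```text
t: 9.03
tool_pos: [0.6011, -0.0388, 0.1169]
orientation: [-2.136, -2.297, 0.005]
force: [1.3, -1.0, 0.9]
opening: 0.041
gripper_force: 0.0
```

Request:
{"name": "arm_command", "arguments": {
  "targets": [
    {"x": -0.14, "y": 0.617, "z": 0, "rx": 0, "ry": 0, "rz": 0, "claw": 130},
    {"x": -0.14, "y": 0.617, "z": 0, "rx": 0, "ry": 0, "rz": 0, "claw": 130},
    {"x": -0.14, "y": 0.617, "z": 0, "rx": 0, "ry": 0, "rz": 0, "claw": 130},
    {"x": -0.14, "y": 0.617, "z": 0, "rx": 0, "ry": 0, "rz": 0, "claw": 130},
    {"x": -0.14, "y": 0.617, "z": 0, "rx": 0, "ry": 0, "rz": 0, "claw": 130},
    {"x": -0.14, "y": 0.617, "z": 0, "rx": 0, "ry": 0, "rz": 0, "claw": 130},
    {"x": -0.14, "y": 0.617, "z": 0, "rx": 0, "ry": 0, "rz": 0, "claw": 130},
    {"x": -0.14, "y": 0.617, "z": 0, "rx": 0, "ry": 0, "rz": 0, "claw": 130},
    {"x": -0.14, "y": 0.617, "z": 0, "rx": 0, "ry": 0, "rz": 0, "claw": 130},
    {"x": -0.14, "y": 0.617, "z": 0, "rx": 0, "ry": 0, "rz": 0, "claw": 130}
  ]
}}

```text
t: 9.87
tool_pos: [0.533, 0.2708, 0.1185]
orientation: [2.135, 2.304, 0.0]
force: [0.3, -0.7, 0.6]
opening: 0.0457
gripper_force: 0.0
```

```bash
cat > chk.py <<'E'
from m import *
print(robot.read_state()["tool_pos"]);im,P,H,S,V=look("side");tops(P,H,S,V)
E
python3 chk.py
```

```text
[0.53299965 0.27079402 0.11854277]
[331. 204.] 124 47 top [ 0.6034 -0.0385  0.0444] base [ 0.6026 -0.0421]
[256. 288.] 200 50 top [0.6246 0.259  0.0396] base [0.6257 0.2576]
[293. 309.] 216 55 top [0.533  0.2695 0.0386] base [0.5335 0.2684]
[231. 321.] 179 45 top [0.6135 0.3505 0.0366] base 0
[270. 339.] 254 68 top [0.5368 0.3426 0.039 ] base [0.5374 0.342 ]
[319. 364.] 281 77 top [0.4372 0.3446 0.0391] base [0.4377 0.3445]
```

Request:
{"name": "arm_command", "arguments": {
  "targets": [
    {"x": 0, "y": -0.004, "z": -0.08, "rx": 0, "ry": 0, "rz": 0, "claw": 130},
    {"x": 0, "y": -0.004, "z": -0.14, "rx": 0, "ry": 0, "rz": 0, "claw": 130},
    {"x": 0, "y": -0.004, "z": -0.173, "rx": 0, "ry": 0, "rz": 0, "claw": 150},
    {"x": 0, "y": -0.004, "z": -0.173, "rx": 0, "ry": 0, "rz": 0, "claw": 190},
    {"x": 0, "y": -0.004, "z": -0.173, "rx": 0, "ry": 0, "rz": 0, "claw": 255},
    {"x": 0, "y": -0.004, "z": -0.173, "rx": 0, "ry": 0, "rz": 0, "claw": 255},
    {"x": 0, "y": -0.004, "z": -0.173, "rx": 0, "ry": 0, "rz": 0, "claw": 255},
    {"x": 0, "y": -0.004, "z": -0.173, "rx": 0, "ry": 0, "rz": 0, "claw": 255},
    {"x": 0, "y": -0.004, "z": -0.173, "rx": 0, "ry": 0, "rz": 0, "claw": 255},
    {"x": 0, "y": -0.004, "z": -0.173, "rx": 0, "ry": 0, "rz": 0, "claw": 255}
  ]
}}

```text
t: 10.75
tool_pos: [0.5351, 0.2679, 0.0342]
orientation: [2.137, 2.3, 0.005]
force: [0.0, -1.7, 6.4]
opening: 0.0157
gripper_force: 15.0
```

Request:
{"name": "arm_command", "arguments": {
  "targets": [
    {"x": 0, "y": 0, "z": 0.08, "rx": 0, "ry": 0, "rz": 0, "claw": 255},
    {"x": 0.02, "y": -0.08, "z": 0.15, "rx": 0, "ry": 0, "rz": 0, "claw": 255},
    {"x": 0.133, "y": -0.552, "z": 0.18, "rx": 0, "ry": 0, "rz": 0, "claw": 255},
    {"x": 0.133, "y": -0.552, "z": 0.18, "rx": 0, "ry": 0, "rz": 0, "claw": 255},
    {"x": 0.133, "y": -0.552, "z": 0.18, "rx": 0, "ry": 0, "rz": 0, "claw": 255},
    {"x": 0.133, "y": -0.552, "z": 0.18, "rx": 0, "ry": 0, "rz": 0, "claw": 255},
    {"x": 0.133, "y": -0.552, "z": 0.18, "rx": 0, "ry": 0, "rz": 0, "claw": 255},
    {"x": 0.133, "y": -0.552, "z": 0.18, "rx": 0, "ry": 0, "rz": 0, "claw": 255},
    {"x": 0.133, "y": -0.552, "z": 0.18, "rx": 0, "ry": 0, "rz": 0, "claw": 255},
    {"x": 0.133, "y": -0.552, "z": 0.18, "rx": 0, "ry": 0, "rz": 0, "claw": 255}
  ]
}}

```text
t: 11.58
tool_pos: [0.6007, -0.011, 0.1229]
orientation: [2.142, 2.296, 0.001]
force: [0.1, 1.2, -0.3]
opening: 0.0155
gripper_force: 15.0
```

Request:
{"name": "arm_command", "arguments": {
  "targets": [
    {"x": 0, "y": 0, "z": 0, "rx": 0, "ry": 0, "rz": 0, "claw": 255}
  ]
}}

```text
t: 11.67
tool_pos: [0.5999, -0.0083, 0.1222]
orientation: [-2.14, -2.3, -0.001]
force: [-0.5, 0.3, 0.0]
opening: 0.0158
gripper_force: 15.0
```

```bash
cat > av.py <<'E'
from plant import robot
import numpy as np
p=[]
for _ in range(4):
    p.append(robot.read_state()["tool_pos"]);robot.read_camera("top")
p=np.array(p);print(np.round(p.mean(0),4),np.round(p.std(0),4))
E
python3 av.py
```

```text
[ 0.5996 -0.0073  0.1219] [0.0002 0.0006 0.0002]
```

Request:
{"name": "arm_command", "arguments": {
  "targets": [
    {"x": 0.004, "y": -0.001, "z": -0.05, "rx": 0, "ry": 0, "rz": 0, "claw": 255},
    {"x": 0.004, "y": -0.001, "z": -0.1, "rx": 0, "ry": 0, "rz": 0, "claw": 255},
    {"x": 0.004, "y": -0.001, "z": -0.12, "rx": 0, "ry": 0, "rz": 0, "claw": 255},
    {"x": 0.004, "y": -0.001, "z": -0.135, "rx": 0, "ry": 0, "rz": 0, "claw": 255},
    {"x": 0.004, "y": -0.001, "z": -0.148, "rx": 0, "ry": 0, "rz": 0, "claw": 255},
    {"x": 0.004, "y": -0.001, "z": -0.155, "rx": 0, "ry": 0, "rz": 0, "claw": 255},
    {"x": 0.004, "y": -0.001, "z": -0.155, "rx": 0, "ry": 0, "rz": 0, "claw": 255},
    {"x": 0.004, "y": -0.001, "z": -0.155, "rx": 0, "ry": 0, "rz": 0, "claw": 255}
  ]
}}

```text
t: 12.53
tool_pos: [0.6026, -0.0089, 0.0454]
orientation: [2.138, 2.3, 0.001]
force: [0.4, -0.3, 0.1]
opening: 0.0156
gripper_force: 15.0
```

Request:
{"name": "arm_command", "arguments": {
  "targets": [
    {"x": 0, "y": 0, "z": -0.001, "rx": 0, "ry": 0, "rz": 0, "claw": 160},
    {"x": 0, "y": 0, "z": -0.001, "rx": 0, "ry": 0, "rz": 0, "claw": 160},
    {"x": 0, "y": 0, "z": 0, "rx": 0, "ry": 0, "rz": 0, "claw": 160},
    {"x": 0, "y": 0, "z": 0.08, "rx": 0, "ry": 0, "rz": 0, "claw": 150},
    {"x": 0, "y": 0, "z": 0.15, "rx": 0, "ry": 0, "rz": 0, "claw": 130},
    {"x": 0.01, "y": 0.08, "z": 0.15, "rx": 0, "ry": 0, "rz": 0, "claw": 130},
    {"x": 0.015, "y": 0.16, "z": 0.15, "rx": 0, "ry": 0, "rz": 0, "claw": 130},
    {"x": 0.02, "y": 0.24, "z": 0.15, "rx": 0, "ry": 0, "rz": 0, "claw": 130},
    {"x": 0.03, "y": 0.32, "z": 0.15, "rx": 0, "ry": 0, "rz": 0, "claw": 130},
    {"x": 0.045, "y": 0.4, "z": 0.15, "rx": 0, "ry": 0, "rz": 0, "claw": 130}
  ]
}}

```text
t: 13.37
tool_pos: [0.6243, 0.1929, 0.1201]
orientation: [2.139, 2.3, 0.001]
force: [0.4, -1.4, -0.3]
opening: 0.0456
gripper_force: 0.0
```

Request:
{"name": "arm_command", "arguments": {
  "targets": [
    {"x": 0, "y": 0.08, "z": 0, "rx": 0, "ry": 0, "rz": 0, "claw": 130},
    {"x": 0, "y": 0.134, "z": 0, "rx": 0, "ry": 0, "rz": 0, "claw": 130},
    {"x": 0, "y": 0.134, "z": 0, "rx": 0, "ry": 0, "rz": 0, "claw": 130},
    {"x": 0, "y": 0.134, "z": 0, "rx": 0, "ry": 0, "rz": 0, "claw": 130}
  ]
}}

```text
t: 13.7
tool_pos: [0.6241, 0.2597, 0.1194]
orientation: [2.135, 2.304, 0.0]
force: [-0.4, 0.0, -0.1]
opening: 0.0455
gripper_force: 0.0
```

```bash
python3 chk.py;python3 av.py
```

```text
[0.62405369 0.25974265 0.1194445 ]
[328. 208.] 230 94 top [ 0.6024 -0.0213  0.0447] base [ 0.6002 -0.0133]
[327. 246.] 82 76 top [0.5367 0.1153 0.0476] base 0
[256. 288.] 200 44 top [0.6246 0.2593 0.0392] base [0.6254 0.2579]
[231. 321.] 181 43 top [0.6133 0.3503 0.0366] base 0
[270. 339.] 253 68 top [0.5368 0.3427 0.0391] base [0.5375 0.3418]
[319. 364.] 285 78 top [0.4371 0.3447 0.0392] base [0.4376 0.3445]
[0.6245 0.2573 0.1195] [0.0001 0.0007 0.    ]
```

Request:
{"name": "arm_command", "arguments": {
  "targets": [
    {"x": 0.001, "y": 0.003, "z": -0.08, "rx": 0, "ry": 0, "rz": 0, "claw": 130},
    {"x": 0.001, "y": 0.003, "z": -0.14, "rx": 0, "ry": 0, "rz": 0, "claw": 130},
    {"x": 0.001, "y": 0.003, "z": -0.173, "rx": 0, "ry": 0, "rz": 0, "claw": 150},
    {"x": 0.001, "y": 0.003, "z": -0.173, "rx": 0, "ry": 0, "rz": 0, "claw": 190},
    {"x": 0.001, "y": 0.003, "z": -0.173, "rx": 0, "ry": 0, "rz": 0, "claw": 255},
    {"x": 0.001, "y": 0.003, "z": -0.173, "rx": 0, "ry": 0, "rz": 0, "claw": 255},
    {"x": 0.001, "y": 0.003, "z": -0.173, "rx": 0, "ry": 0, "rz": 0, "claw": 255},
    {"x": 0.001, "y": 0.003, "z": -0.173, "rx": 0, "ry": 0, "rz": 0, "claw": 255},
    {"x": 0.001, "y": 0.003, "z": -0.173, "rx": 0, "ry": 0, "rz": 0, "claw": 255},
    {"x": 0.001, "y": 0.003, "z": -0.173, "rx": 0, "ry": 0, "rz": 0, "claw": 255}
  ]
}}

```text
t: 14.78
tool_pos: [0.6266, 0.26, 0.0355]
orientation: [2.137, 2.299, 0.005]
force: [-0.4, -0.1, 6.6]
opening: 0.0156
gripper_force: 15.0
```

Request:
{"name": "arm_command", "arguments": {
  "targets": [
    {"x": 0, "y": 0, "z": 0.08, "rx": 0, "ry": 0, "rz": 0, "claw": 255},
    {"x": 0, "y": -0.06, "z": 0.15, "rx": 0, "ry": 0, "rz": 0, "claw": 255},
    {"x": -0.01, "y": -0.14, "z": 0.18, "rx": 0, "ry": 0, "rz": 0, "claw": 255},
    {"x": -0.05, "y": -0.476, "z": 0.18, "rx": 0, "ry": 0, "rz": 0, "claw": 255},
    {"x": -0.05, "y": -0.476, "z": 0.18, "rx": 0, "ry": 0, "rz": 0, "claw": 255},
    {"x": -0.05, "y": -0.476, "z": 0.18, "rx": 0, "ry": 0, "rz": 0, "claw": 255},
    {"x": -0.05, "y": -0.476, "z": 0.18, "rx": 0, "ry": 0, "rz": 0, "claw": 255},
    {"x": -0.05, "y": -0.476, "z": 0.18, "rx": 0, "ry": 0, "rz": 0, "claw": 255},
    {"x": -0.05, "y": -0.476, "z": 0.18, "rx": 0, "ry": 0, "rz": 0, "claw": 255},
    {"x": -0.05, "y": -0.476, "z": 0.18, "rx": 0, "ry": 0, "rz": 0, "claw": 255}
  ]
}}

```text
t: 15.62
tool_pos: [0.6002, 0.0217, 0.1235]
orientation: [2.14, 2.299, 0.002]
force: [0.4, 0.6, 0.1]
opening: 0.0155
gripper_force: 15.0
```

```bash
python3 av.py; python3 av.py
```

```text
[0.6002 0.0227 0.1232] [0.     0.0006 0.0002]
[0.6    0.0231 0.1228] [0.     0.0002 0.0001]
```

Request:
{"name": "arm_command", "arguments": {
  "targets": [
    {"x": 0, "y": -0.004, "z": -0.05, "rx": 0, "ry": 0, "rz": 0, "claw": 255},
    {"x": 0, "y": -0.004, "z": -0.1, "rx": 0, "ry": 0, "rz": 0, "claw": 255},
    {"x": 0, "y": -0.004, "z": -0.12, "rx": 0, "ry": 0, "rz": 0, "claw": 255},
    {"x": 0, "y": -0.004, "z": -0.135, "rx": 0, "ry": 0, "rz": 0, "claw": 255},
    {"x": 0, "y": -0.004, "z": -0.148, "rx": 0, "ry": 0, "rz": 0, "claw": 255},
    {"x": 0, "y": -0.004, "z": -0.155, "rx": 0, "ry": 0, "rz": 0, "claw": 255},
    {"x": 0, "y": -0.004, "z": -0.155, "rx": 0, "ry": 0, "rz": 0, "claw": 255},
    {"x": 0, "y": -0.004, "z": -0.155, "rx": 0, "ry": 0, "rz": 0, "claw": 255}
  ]
}}

```text
t: 16.68
tool_pos: [0.6006, 0.0196, 0.0464]
orientation: [2.138, 2.3, 0.001]
force: [-0.5, 1.1, -1.4]
opening: 0.0155
gripper_force: 15.0
```

Request:
{"name": "arm_command", "arguments": {
  "targets": [
    {"x": 0, "y": 0, "z": -0.002, "rx": 0, "ry": 0, "rz": 0, "claw": 160},
    {"x": 0, "y": 0, "z": -0.002, "rx": 0, "ry": 0, "rz": 0, "claw": 160},
    {"x": 0, "y": 0, "z": 0, "rx": 0, "ry": 0, "rz": 0, "claw": 160},
    {"x": 0, "y": 0, "z": 0.08, "rx": 0, "ry": 0, "rz": 0, "claw": 150},
    {"x": 0, "y": 0, "z": 0.15, "rx": 0, "ry": 0, "rz": 0, "claw": 130},
    {"x": -0.326, "y": 0.647, "z": 0.15, "rx": 0, "ry": 0, "rz": 0, "claw": 130},
    {"x": -0.326, "y": 0.647, "z": 0.15, "rx": 0, "ry": 0, "rz": 0, "claw": 130},
    {"x": -0.326, "y": 0.647, "z": 0.15, "rx": 0, "ry": 0, "rz": 0, "claw": 130},
    {"x": -0.326, "y": 0.647, "z": 0.15, "rx": 0, "ry": 0, "rz": 0, "claw": 130},
    {"x": -0.326, "y": 0.647, "z": 0.15, "rx": 0, "ry": 0, "rz": 0, "claw": 130}
  ]
}}

```text
t: 17.52
tool_pos: [0.5054, 0.207, 0.1211]
orientation: [2.139, 2.3, 0.002]
force: [0.5, 0.2, 0.1]
opening: 0.0457
gripper_force: 0.0
```

Request:
{"name": "arm_command", "arguments": {
  "targets": [
    {"x": -0.14, "y": 0.277, "z": 0, "rx": 0, "ry": 0, "rz": 0, "claw": 130},
    {"x": -0.14, "y": 0.277, "z": 0, "rx": 0, "ry": 0, "rz": 0, "claw": 130},
    {"x": -0.14, "y": 0.277, "z": 0, "rx": 0, "ry": 0, "rz": 0, "claw": 130},
    {"x": -0.14, "y": 0.277, "z": 0, "rx": 0, "ry": 0, "rz": 0, "claw": 130},
    {"x": -0.14, "y": 0.277, "z": 0, "rx": 0, "ry": 0, "rz": 0, "claw": 130},
    {"x": -0.14, "y": 0.277, "z": 0, "rx": 0, "ry": 0, "rz": 0, "claw": 130}
  ]
}}

```text
t: 18.02
tool_pos: [0.4354, 0.3455, 0.1208]
orientation: [2.135, 2.305, 0.001]
force: [0.7, 0.1, 0.5]
opening: 0.0457
gripper_force: 0.0
```

```bash
python3 chk.py;python3 av.py
```

```text
[0.43539778 0.34553221 0.12080619]
[231. 321.] 179 39 top [0.6141 0.3512 0.0367] base 0
[270. 339.] 256 69 top [0.5368 0.3427 0.0392] base [0.5376 0.3388]
[319. 364.] 279 73 top [0.4371 0.3447 0.0389] base [0.4381 0.3445]
[0.4366 0.3436 0.1206] [0.0003 0.0005 0.0001]
```

Request:
{"name": "arm_command", "arguments": {
  "targets": [
    {"x": 0.001, "y": 0.002, "z": -0.08, "rx": 0, "ry": 0, "rz": 0, "claw": 130},
    {"x": 0.001, "y": 0.002, "z": -0.14, "rx": 0, "ry": 0, "rz": 0, "claw": 130},
    {"x": 0.001, "y": 0.002, "z": -0.173, "rx": 0, "ry": 0, "rz": 0, "claw": 150},
    {"x": 0.001, "y": 0.002, "z": -0.173, "rx": 0, "ry": 0, "rz": 0, "claw": 190},
    {"x": 0.001, "y": 0.002, "z": -0.173, "rx": 0, "ry": 0, "rz": 0, "claw": 255},
    {"x": 0.001, "y": 0.002, "z": -0.173, "rx": 0, "ry": 0, "rz": 0, "claw": 255},
    {"x": 0.001, "y": 0.002, "z": -0.173, "rx": 0, "ry": 0, "rz": 0, "claw": 255},
    {"x": 0.001, "y": 0.002, "z": -0.173, "rx": 0, "ry": 0, "rz": 0, "claw": 255},
    {"x": 0.001, "y": 0.002, "z": -0.173, "rx": 0, "ry": 0, "rz": 0, "claw": 255},
    {"x": 0.001, "y": 0.002, "z": -0.173, "rx": 0, "ry": 0, "rz": 0, "claw": 255}
  ]
}}

```text
t: 19.1
tool_pos: [0.4381, 0.3459, 0.036]
orientation: [2.138, 2.3, 0.005]
force: [-0.7, -0.7, 7.0]
opening: 0.0155
gripper_force: 15.0
```

Request:
{"name": "arm_command", "arguments": {
  "targets": [
    {"x": 0, "y": 0, "z": 0.08, "rx": 0, "ry": 0, "rz": 0, "claw": 255},
    {"x": 0.02, "y": -0.06, "z": 0.15, "rx": 0, "ry": 0, "rz": 0, "claw": 255},
    {"x": 0.06, "y": -0.12, "z": 0.18, "rx": 0, "ry": 0, "rz": 0, "claw": 255},
    {"x": 0.322, "y": -0.591, "z": 0.18, "rx": 0, "ry": 0, "rz": 0, "claw": 255},
    {"x": 0.322, "y": -0.591, "z": 0.18, "rx": 0, "ry": 0, "rz": 0, "claw": 255},
    {"x": 0.322, "y": -0.591, "z": 0.18, "rx": 0, "ry": 0, "rz": 0, "claw": 255},
    {"x": 0.322, "y": -0.591, "z": 0.18, "rx": 0, "ry": 0, "rz": 0, "claw": 255},
    {"x": 0.322, "y": -0.591, "z": 0.18, "rx": 0, "ry": 0, "rz": 0, "claw": 255},
    {"x": 0.322, "y": -0.591, "z": 0.18, "rx": 0, "ry": 0, "rz": 0, "claw": 255},
    {"x": 0.322, "y": -0.591, "z": 0.18, "rx": 0, "ry": 0, "rz": 0, "claw": 255}
  ]
}}

```text
t: 19.93
tool_pos: [0.5995, 0.0454, 0.1247]
orientation: [2.14, 2.297, 0.001]
force: [0.4, 1.5, -0.7]
opening: 0.0153
gripper_force: 15.0
```

Request:
{"name": "arm_command", "arguments": {
  "targets": [
    {"x": 0, "y": 0, "z": 0, "rx": 0, "ry": 0, "rz": 0, "claw": 255},
    {"x": 0, "y": 0, "z": 0, "rx": 0, "ry": 0, "rz": 0, "claw": 255}
  ]
}}

```text
t: 20.1
tool_pos: [0.598, 0.0485, 0.1241]
orientation: [-2.142, -2.298, -0.0]
force: [-0.1, 0.1, -0.7]
opening: 0.0156
gripper_force: 15.0
```

```bash
python3 av.py; python3 av.py
```

```text
[0.5974 0.0499 0.124 ] [0.0004 0.0009 0.0001]
[0.5972 0.051  0.124 ] [0.0001 0.0001 0.    ]
```

Request:
{"name": "arm_command", "arguments": {
  "targets": [
    {"x": 0.002, "y": -0.004, "z": -0.05, "rx": 0, "ry": 0, "rz": 0, "claw": 255},
    {"x": 0.002, "y": -0.004, "z": -0.1, "rx": 0, "ry": 0, "rz": 0, "claw": 255},
    {"x": 0.002, "y": -0.004, "z": -0.12, "rx": 0, "ry": 0, "rz": 0, "claw": 255},
    {"x": 0.002, "y": -0.004, "z": -0.135, "rx": 0, "ry": 0, "rz": 0, "claw": 255},
    {"x": 0.002, "y": -0.004, "z": -0.148, "rx": 0, "ry": 0, "rz": 0, "claw": 255},
    {"x": 0.002, "y": -0.004, "z": -0.156, "rx": 0, "ry": 0, "rz": 0, "claw": 255},
    {"x": 0.002, "y": -0.004, "z": -0.156, "rx": 0, "ry": 0, "rz": 0, "claw": 255},
    {"x": 0.002, "y": -0.004, "z": -0.156, "rx": 0, "ry": 0, "rz": 0, "claw": 255}
  ]
}}

```text
t: 21.17
tool_pos: [0.5994, 0.0477, 0.0469]
orientation: [2.138, 2.3, 0.002]
force: [-0.0, 0.1, -0.0]
opening: 0.0156
gripper_force: 15.0
```

Request:
{"name": "arm_command", "arguments": {
  "targets": [
    {"x": 0, "y": 0, "z": -0.002, "rx": 0, "ry": 0, "rz": 0, "claw": 160},
    {"x": 0, "y": 0, "z": -0.002, "rx": 0, "ry": 0, "rz": 0, "claw": 160},
    {"x": 0, "y": 0, "z": 0, "rx": 0, "ry": 0, "rz": 0, "claw": 160},
    {"x": 0, "y": 0, "z": 0.08, "rx": 0, "ry": 0, "rz": 0, "claw": 150},
    {"x": 0, "y": 0, "z": 0.15, "rx": 0, "ry": 0, "rz": 0, "claw": 130},
    {"x": -0.123, "y": 0.587, "z": 0.15, "rx": 0, "ry": 0, "rz": 0, "claw": 130},
    {"x": -0.123, "y": 0.587, "z": 0.15, "rx": 0, "ry": 0, "rz": 0, "claw": 130},
    {"x": -0.123, "y": 0.587, "z": 0.15, "rx": 0, "ry": 0, "rz": 0, "claw": 130},
    {"x": -0.123, "y": 0.587, "z": 0.15, "rx": 0, "ry": 0, "rz": 0, "claw": 130},
    {"x": -0.123, "y": 0.587, "z": 0.15, "rx": 0, "ry": 0, "rz": 0, "claw": 130}
  ]
}}

```text
t: 22.0
tool_pos: [0.5556, 0.2533, 0.1217]
orientation: [2.139, 2.3, 0.002]
force: [0.7, 0.4, -0.3]
opening: 0.0456
gripper_force: 0.0
```

Request:
{"name": "arm_command", "arguments": {
  "targets": [
    {"x": -0.04, "y": 0.187, "z": 0, "rx": 0, "ry": 0, "rz": 0, "claw": 130},
    {"x": -0.04, "y": 0.187, "z": 0, "rx": 0, "ry": 0, "rz": 0, "claw": 130},
    {"x": -0.04, "y": 0.187, "z": 0, "rx": 0, "ry": 0, "rz": 0, "claw": 130},
    {"x": -0.04, "y": 0.187, "z": 0, "rx": 0, "ry": 0, "rz": 0, "claw": 130}
  ]
}}

```text
t: 22.33
tool_pos: [0.5347, 0.3486, 0.1213]
orientation: [-2.133, -2.305, -0.002]
force: [0.1, 0.1, 0.2]
opening: 0.046
gripper_force: 0.0
```

```bash
python3 chk.py;python3 av.py
```

```text
[0.534664   0.34860074 0.12126749]
[323. 215.] 416 188 top [0.6003 0.0079 0.0448] base [0.595  0.0124]
[327. 246.] 82 76 top [0.5366 0.1151 0.0475] base 0
[231. 321.] 181 38 top [0.6138 0.3509 0.0372] base 0
[270. 339.] 248 60 top [0.5368 0.343  0.0391] base [0.5378 0.3417]
[0.536  0.3447 0.121 ] [0.0004 0.0011 0.0001]
```

Request:
{"name": "arm_command", "arguments": {
  "targets": [
    {"x": 0.002, "y": -0.002, "z": -0.08, "rx": 0, "ry": 0, "rz": 0, "claw": 130},
    {"x": 0.002, "y": -0.002, "z": -0.14, "rx": 0, "ry": 0, "rz": 0, "claw": 130},
    {"x": 0.002, "y": -0.002, "z": -0.174, "rx": 0, "ry": 0, "rz": 0, "claw": 150},
    {"x": 0.002, "y": -0.002, "z": -0.174, "rx": 0, "ry": 0, "rz": 0, "claw": 190},
    {"x": 0.002, "y": -0.002, "z": -0.174, "rx": 0, "ry": 0, "rz": 0, "claw": 255},
    {"x": 0.002, "y": -0.002, "z": -0.174, "rx": 0, "ry": 0, "rz": 0, "claw": 255},
    {"x": 0.002, "y": -0.002, "z": -0.174, "rx": 0, "ry": 0, "rz": 0, "claw": 255},
    {"x": 0.002, "y": -0.002, "z": -0.174, "rx": 0, "ry": 0, "rz": 0, "claw": 255},
    {"x": 0.002, "y": -0.002, "z": -0.174, "rx": 0, "ry": 0, "rz": 0, "claw": 255},
    {"x": 0.002, "y": -0.002, "z": -0.174, "rx": 0, "ry": 0, "rz": 0, "claw": 255}
  ]
}}

```text
t: 23.42
tool_pos: [0.5385, 0.3447, 0.0363]
orientation: [2.138, 2.3, 0.005]
force: [-0.5, -1.3, 6.1]
opening: 0.0156
gripper_force: 15.0
```

Request:
{"name": "arm_command", "arguments": {
  "targets": [
    {"x": 0, "y": 0, "z": 0.08, "rx": 0, "ry": 0, "rz": 0, "claw": 255},
    {"x": 0, "y": -0.06, "z": 0.15, "rx": 0, "ry": 0, "rz": 0, "claw": 255},
    {"x": 0.02, "y": -0.12, "z": 0.18, "rx": 0, "ry": 0, "rz": 0, "claw": 255},
    {"x": 0.118, "y": -0.533, "z": 0.18, "rx": 0, "ry": 0, "rz": 0, "claw": 255},
    {"x": 0.118, "y": -0.533, "z": 0.18, "rx": 0, "ry": 0, "rz": 0, "claw": 255},
    {"x": 0.118, "y": -0.533, "z": 0.18, "rx": 0, "ry": 0, "rz": 0, "claw": 255},
    {"x": 0.118, "y": -0.533, "z": 0.18, "rx": 0, "ry": 0, "rz": 0, "claw": 255},
    {"x": 0.118, "y": -0.533, "z": 0.18, "rx": 0, "ry": 0, "rz": 0, "claw": 255},
    {"x": 0.118, "y": -0.533, "z": 0.18, "rx": 0, "ry": 0, "rz": 0, "claw": 255},
    {"x": 0.118, "y": -0.533, "z": 0.18, "rx": 0, "ry": 0, "rz": 0, "claw": 255}
  ]
}}

```text
t: 24.25
tool_pos: [0.5966, 0.0749, 0.1245]
orientation: [2.143, 2.296, 0.001]
force: [-0.6, 0.9, -0.5]
opening: 0.0154
gripper_force: 15.0
```

Request:
{"name": "arm_command", "arguments": {
  "targets": [
    {"x": 0, "y": 0, "z": 0, "rx": 0, "ry": 0, "rz": 0, "claw": 255},
    {"x": 0, "y": 0, "z": 0, "rx": 0, "ry": 0, "rz": 0, "claw": 255},
    {"x": 0, "y": 0, "z": 0, "rx": 0, "ry": 0, "rz": 0, "claw": 255}
  ]
}}

```text
t: 24.5
tool_pos: [0.5956, 0.0792, 0.124]
orientation: [-2.136, -2.303, -0.0]
force: [0.3, -0.4, -0.7]
opening: 0.0156
gripper_force: 15.0
```

```bash
python3 av.py; python3 - <<'E'
from m import *
im,P,H,S,V=look("wrist");save("w4",im)
E
```

```text
[0.5956 0.0791 0.1239] [0.     0.0001 0.    ]
```

View pics/w4.png

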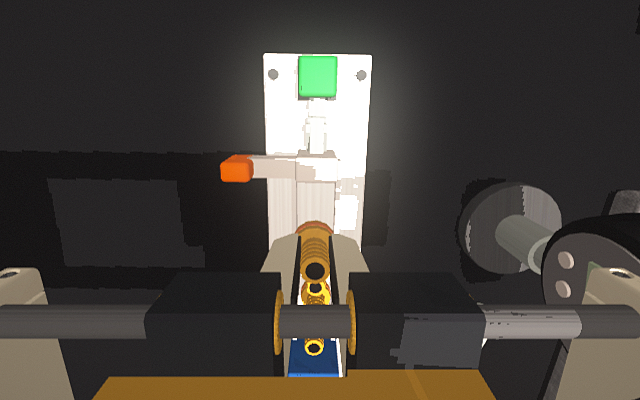

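The wrist view shows the fifth adapter held at (315,255) over the track, with placed ones behind it at (315,290) and (313,348). The follower is caught at (315,165) and the green pad is clear at (318,76), so I'll lower the adapter and release it.

Request:
{"name": "arm_command", "arguments": {
  "targets": [
    {"x": 0.001, "y": -0.003, "z": -0.05, "rx": 0, "ry": 0, "rz": 0, "claw": 255},
    {"x": 0.001, "y": -0.003, "z": -0.1, "rx": 0, "ry": 0, "rz": 0, "claw": 255},
    {"x": 0.001, "y": -0.003, "z": -0.12, "rx": 0, "ry": 0, "rz": 0, "claw": 255},
    {"x": 0.001, "y": -0.003, "z": -0.135, "rx": 0, "ry": 0, "rz": 0, "claw": 255},
    {"x": 0.001, "y": -0.003, "z": -0.148, "rx": 0, "ry": 0, "rz": 0, "claw": 255},
    {"x": 0.001, "y": -0.003, "z": -0.155, "rx": 0, "ry": 0, "rz": 0, "claw": 255},
    {"x": 0.001, "y": -0.003, "z": -0.155, "rx": 0, "ry": 0, "rz": 0, "claw": 255},
    {"x": 0.001, "y": -0.003, "z": -0.155, "rx": 0, "ry": 0, "rz": 0, "claw": 255}
  ]
}}

```text
t: 25.42
tool_pos: [0.5972, 0.0761, 0.0474]
orientation: [2.138, 2.3, 0.002]
force: [-0.6, 0.4, -0.5]
opening: 0.0154
gripper_force: 15.0
```

Request:
{"name": "arm_command", "arguments": {
  "targets": [
    {"x": 0, "y": 0, "z": -0.001, "rx": 0, "ry": 0, "rz": 0, "claw": 160},
    {"x": 0, "y": 0, "z": -0.001, "rx": 0, "ry": 0, "rz": 0, "claw": 160},
    {"x": 0, "y": 0, "z": 0, "rx": 0, "ry": 0, "rz": 0, "claw": 160},
    {"x": 0, "y": 0, "z": 0.08, "rx": 0, "ry": 0, "rz": 0, "claw": 160},
    {"x": 0, "y": 0, "z": 0.15, "rx": 0, "ry": 0, "rz": 0, "claw": 255},
    {"x": -0.014, "y": 0.08, "z": 0.15, "rx": 0, "ry": 0, "rz": 0, "claw": 255},
    {"x": -0.014, "y": 0.16, "z": 0.15, "rx": 0, "ry": 0, "rz": 0, "claw": 255},
    {"x": -0.014, "y": 0.2, "z": 0.15, "rx": 0, "ry": 0, "rz": 0, "claw": 255},
    {"x": -0.014, "y": 0.2, "z": 0.15, "rx": 0, "ry": 0, "rz": 0, "claw": 255},
    {"x": -0.014, "y": 0.2, "z": 0.15, "rx": 0, "ry": 0, "rz": 0, "claw": 255}
  ]
}}

```text
t: 26.25
tool_pos: [0.5893, 0.177, 0.1217]
orientation: [2.136, 2.303, 0.0]
force: [0.5, -0.2, 0.3]
opening: 0.0015
gripper_force: 0.0
```

```bash
python3 chk.py;python3 av.py
```

```text
[0.58934094 0.17701913 0.12171414]
[320. 223.] 268 80 top [0.5974 0.0679 0.0444] base [0.5947 0.0117]
[327. 246.] 86 79 top [0.5369 0.1152 0.0475] base 0
[231. 321.] 180 41 top [0.6132 0.3507 0.037 ] base 0
[0.5894 0.1752 0.1214] [0.0001 0.0004 0.0001]
```

```bash
python3 - <<'E'
from m import *
im,P,H,S,V=look("side");save("s5",cv2.resize(im[150:290,250:450],None,fx=4,fy=4))
E
```

```text
(no output)
```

View pics/s5.png

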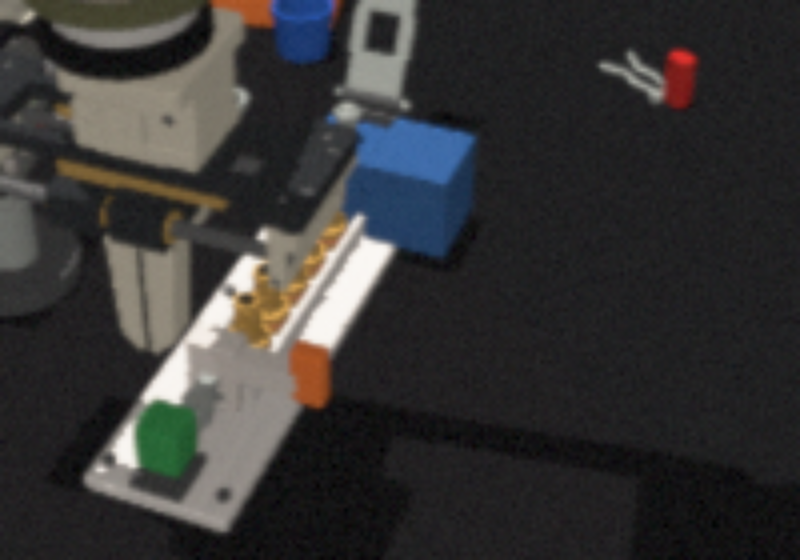

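The crop shows the brass row standing in the track at (240–340, 230–330), with the follower still back and the clip unmoved at (650,75). I'll press the catch.

Request:
{"name": "arm_command", "arguments": {
  "targets": [
    {"x": 0, "y": 0.003, "z": -0.06, "rx": 0, "ry": 0, "rz": 0, "claw": 255},
    {"x": 0, "y": 0.003, "z": -0.1, "rx": 0, "ry": 0, "rz": 0, "claw": 255},
    {"x": 0, "y": 0.003, "z": -0.115, "rx": 0, "ry": 0, "rz": 0, "claw": 255},
    {"x": 0, "y": 0.003, "z": -0.125, "rx": 0, "ry": 0, "rz": 0, "claw": 255},
    {"x": 0, "y": 0.003, "z": -0.132, "rx": 0, "ry": 0, "rz": 0, "claw": 255},
    {"x": 0, "y": 0.003, "z": -0.132, "rx": 0, "ry": 0, "rz": 0, "claw": 255},
    {"x": 0, "y": 0.003, "z": -0.132, "rx": 0, "ry": 0, "rz": 0, "claw": 255},
    {"x": 0, "y": 0.003, "z": -0.132, "rx": 0, "ry": 0, "rz": 0, "claw": 255}
  ]
}}

```text
t: 27.22
tool_pos: [0.5902, 0.1774, 0.057]
orientation: [2.138, 2.3, 0.002]
force: [-3.2, -2.0, 5.1]
opening: 0.0006
gripper_force: 2.1
```

```bash
python3 chk.py;python3 av.py
```

```text
[0.59021001 0.17742678 0.05701317]
[330. 203.] 134 94 top [ 0.6024 -0.0254  0.0459] base [ 0.598  -0.0568]
[332. 239.] 73 68 top [0.5369 0.0889 0.0461] base 0
[232. 321.] 180 45 top [0.6129 0.3503 0.0366] base 0
[0.5902 0.1774 0.0566] [0.     0.     0.0002]
```

The follower closed: its tab is at y 0.089, so the joint is at about 0.09, as expected for five adapters. I'll go up and over behind the strap.

Request:
{"name": "arm_command", "arguments": {
  "targets": [
    {"x": 0, "y": 0, "z": 0.08, "rx": 0, "ry": 0, "rz": 0, "claw": 255},
    {"x": 0, "y": 0, "z": 0.16, "rx": 0, "ry": 0, "rz": 0, "claw": 255},
    {"x": 0, "y": -0.03, "z": 0.24, "rx": 0, "ry": 0, "rz": 0, "claw": 255},
    {"x": 0, "y": -0.07, "z": 0.31, "rx": 0, "ry": 0, "rz": 0, "claw": 255},
    {"x": 0, "y": -0.12, "z": 0.37, "rx": 0, "ry": 0, "rz": 0, "claw": 255},
    {"x": 0, "y": -0.17, "z": 0.43, "rx": 0, "ry": 0, "rz": 0, "claw": 255},
    {"x": 0, "y": -0.22, "z": 0.49, "rx": 0, "ry": 0, "rz": 0, "claw": 255},
    {"x": 0.01, "y": -0.3, "z": 0.5, "rx": 0, "ry": 0, "rz": 0, "claw": 255},
    {"x": 0.02, "y": -0.38, "z": 0.5, "rx": 0, "ry": 0, "rz": 0, "claw": 255},
    {"x": 0.03, "y": -0.4, "z": 0.5, "rx": 0, "ry": 0, "rz": 0, "claw": 255}
  ]
}}

```text
t: 28.3
tool_pos: [0.605, -0.0275, 0.3066]
orientation: [2.14, 2.295, 0.0]
force: [-0.3, -0.6, -0.4]
opening: 0.0007
gripper_force: 0.0
```

```bash
python3 av.py; python3 - <<'E'
from m import *
im,P,H,S,V=look("side")
q=P.reshape(-1,3);q=q[(q[:,0]>.585)&(q[:,0]<.635)&(q[:,1]<-.11)&(q[:,1]>-.22)&(q[:,2]>.09)&(q[:,2]<.3)]
for z in np.arange(.09,.3,.03):
    k=q[(q[:,2]>z)&(q[:,2]<z+.03)]
    if len(k): print(round(z,2),len(k),np.round(np.median(k,0),3))
E
```

```text
[ 0.6049 -0.0256  0.3053] [0.0003 0.0019 0.0008]
0.09 121 [ 0.608 -0.133  0.102]
0.12 178 [ 0.612 -0.148  0.136]
0.15 183 [ 0.612 -0.162  0.165]
0.18 190 [ 0.613 -0.176  0.195]
0.21 192 [ 0.613 -0.189  0.225]
0.24 81 [ 0.614 -0.199  0.246]
```

Request:
{"name": "arm_command", "arguments": {
  "targets": [
    {"x": 0.01, "y": -0.08, "z": 0.01, "rx": 0, "ry": 0, "rz": 0, "claw": 255},
    {"x": 0.02, "y": -0.16, "z": 0.01, "rx": 0, "ry": 0, "rz": 0, "claw": 255},
    {"x": 0.024, "y": -0.24, "z": 0.01, "rx": 0, "ry": 0, "rz": 0, "claw": 255},
    {"x": 0.024, "y": -0.32, "z": 0.01, "rx": 0, "ry": 0, "rz": 0, "claw": 255},
    {"x": 0.024, "y": -0.4, "z": 0.01, "rx": 0, "ry": 0, "rz": 0, "claw": 255},
    {"x": 0.024, "y": -0.445, "z": 0.01, "rx": 0, "ry": 0, "rz": 0, "claw": 255},
    {"x": 0.024, "y": -0.445, "z": 0.01, "rx": 0, "ry": 0, "rz": 0, "claw": 255},
    {"x": 0.024, "y": -0.445, "z": -0.06, "rx": 0, "ry": 0, "rz": 0, "claw": 255},
    {"x": 0.024, "y": -0.445, "z": -0.14, "rx": 0, "ry": 0, "rz": 0, "claw": 255},
    {"x": 0.024, "y": -0.445, "z": -0.14, "rx": 0, "ry": 0, "rz": 0, "claw": 255}
  ]
}}

```text
t: 29.38
tool_pos: [0.613, -0.2408, 0.2253]
orientation: [-2.127, -2.293, 0.006]
force: [-2.7, 1.6, -3.0]
opening: 0.0004
gripper_force: 0.0
```

Request:
{"name": "arm_command", "arguments": {
  "targets": [
    {"x": 0, "y": 0.04, "z": 0, "rx": 0, "ry": 0, "rz": 0, "claw": 255},
    {"x": 0, "y": 0.07, "z": 0, "rx": 0, "ry": 0, "rz": 0, "claw": 255},
    {"x": 0, "y": 0.1, "z": 0, "rx": 0, "ry": 0, "rz": 0, "claw": 255},
    {"x": -0.002, "y": 0.13, "z": 0, "rx": 0, "ry": 0, "rz": 0, "claw": 255},
    {"x": -0.004, "y": 0.16, "z": 0, "rx": 0, "ry": 0, "rz": 0, "claw": 255},
    {"x": -0.006, "y": 0.19, "z": 0, "rx": 0, "ry": 0, "rz": 0, "claw": 255},
    {"x": -0.008, "y": 0.22, "z": 0, "rx": 0, "ry": 0, "rz": 0, "claw": 255},
    {"x": -0.01, "y": 0.25, "z": 0, "rx": 0, "ry": 0, "rz": 0, "claw": 255},
    {"x": -0.012, "y": 0.27, "z": 0, "rx": 0, "ry": 0, "rz": 0, "claw": 255},
    {"x": -0.012, "y": 0.27, "z": 0, "rx": 0, "ry": 0, "rz": 0, "claw": 255}
  ]
}}

```text
t: 30.22
tool_pos: [0.6102, -0.1074, 0.2354]
orientation: [-2.136, -2.303, -0.001]
force: [-0.5, 0.0, 1.6]
opening: 0.0007
gripper_force: 0.0
```

Request:
{"name": "arm_command", "arguments": {
  "targets": [
    {"x": -0.32, "y": -0.385, "z": 0, "rx": 0, "ry": 0, "rz": 0.48, "claw": 130},
    {"x": -0.32, "y": -0.385, "z": 0, "rx": 0, "ry": 0, "rz": 0.48, "claw": 130},
    {"x": -0.32, "y": -0.385, "z": 0, "rx": 0, "ry": 0, "rz": 0.48, "claw": 130},
    {"x": -0.32, "y": -0.385, "z": 0, "rx": 0, "ry": 0, "rz": 0.48, "claw": 130},
    {"x": -0.32, "y": -0.385, "z": -0.1, "rx": 0, "ry": 0, "rz": 0.48, "claw": 130},
    {"x": -0.32, "y": -0.385, "z": -0.1, "rx": 0, "ry": 0, "rz": 0.48, "claw": 130},
    {"x": -0.32, "y": -0.385, "z": -0.1, "rx": 0, "ry": 0, "rz": 0.48, "claw": 130},
    {"x": -0.32, "y": -0.385, "z": -0.1, "rx": 0, "ry": 0, "rz": 0.48, "claw": 130},
    {"x": -0.32, "y": -0.385, "z": -0.1, "rx": 0, "ry": 0, "rz": 0.48, "claw": 130},
    {"x": -0.32, "y": -0.385, "z": -0.1, "rx": 0, "ry": 0, "rz": 0.48, "claw": 130}
  ]
}}

```text
t: 31.05
tool_pos: [0.4502, -0.3029, 0.1855]
orientation: [0.842, 3.027, 0.0]
force: [-0.7, -0.1, 0.7]
opening: 0.0453
gripper_force: 0.0
```

```bash
python3 av.py; python3 - <<'E'
from m import *
for n in ("side","wrist"):
    im,P,H,S,V=look(n);save(n+"6",im);np.save(n+"6.npy",P);print(n)
    reg=(P[...,0]>.35)&(P[...,0]<.54)&(P[...,1]<-.22)&(P[...,1]>-.42)&(P[...,2]<.06)
    comps(((H<5)|(H>170))&(S>150)&(V>60)&reg,P,20)
    t=P[((H<5)|(H>170))&(S>150)&(V>60)&reg&(P[...,2]>.037)]
    if len(t): print("top",cv2.minAreaRect((t[:,:2]*1e3).astype(np.float32)))
    m=(S<80)&(V>110)&reg&(P[...,2]<.015); k=P[m][:,:2]; print(len(k))
    if len(k)>8:
        c=k.mean(0);w,v=np.linalg.eigh(np.cov(k.T));print("legs",c,np.degrees(np.arctan2(v[1,1],v[0,1])), cv2.minAreaRect((k*1e3).astype(np.float32)))
print(robot.read_state()["orientation"])
E
```

```text
[ 0.4508 -0.3025  0.1859] [0.0004 0.0002 0.0003]
side
[420. 169.] 100 med [ 0.4508 -0.2974  0.0223] mid [ 0.4569 -0.3329  0.02  ] zmax 0.042
top ((451.313232421875, -300.1239013671875), (14.497068405151367, 16.78969383239746), 28.607967376708984)
41
legs [ 0.4899874  -0.32505714] 136.1808221280516 ((488.7872619628906, -328.0776062011719), (33.20020294189453, 43.40049743652344), 65.39619445800781)
wrist
[313. 184.] 350 med [ 0.4476 -0.3021  0.0389] mid [ 0.4506 -0.3035  0.0205] zmax 0.0418
top ((450.83721923828125, -303.46673583984375), (13.508628845214844, 16.70177459716797), 62.535457611083984)
590
legs [ 0.48247916 -0.32640796] 92.89842175499146 ((478.2846374511719, -336.2408142089844), (150.3915252685547, 67.0484848022461), 65.62129211425781)
[ 8.34884008e-01  3.02789365e+00 -4.27273019e-04]
```

View pics/wrist6.png

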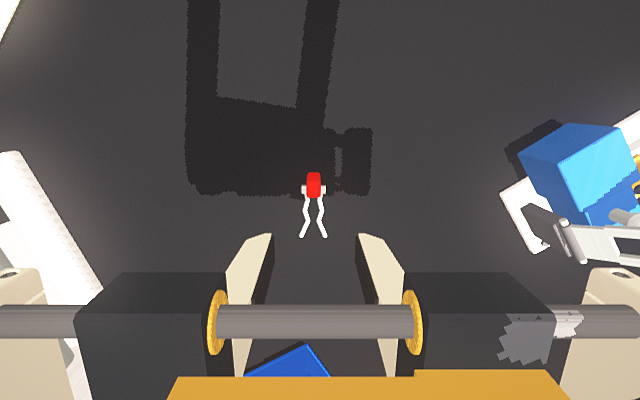

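The wrist view shows the clip's red tab at (313,185) with its leg ends at (302,236) and (325,236), so it lies nearly in line with the tool. I'll get the yaw from the legs and check the strap.

```bash
python3 - <<'E'
from m import *
im=cv2.imread("pics/wrist6.png");P=np.load("wrist6.npy");H,S,V=cv2.split(cv2.cvtColor(im,cv2.COLOR_BGR2HSV))
sl=(slice(196,242),slice(296,332)); m=(S[sl]<80)&(V[sl]>120); k=P[sl][m]; d=k[:,:2]-[.4508,-.3018]; r=np.hypot(*d.T); print(len(k),np.median(k[:,2]))
for a in(15,25,35,45,55): 
    s=d[(r>a/1e3)&(r<(a+12)/1e3)]; c=(s.min(0)+s.max(0))/2; print(a,len(s),np.round(s.mean(0)*1e3,1),np.degrees(np.arctan2(s[:,1].mean(),s[:,0].mean())).round(1))
o=np.array(robot.read_state()["orientation"]);print("yaw y",np.degrees(np.arctan2(*R.from_rotvec(o).as_matrix()[[1,0],1])))
im,P,H,S,V=look("side");q=P.reshape(-1,3)
c,s=np.cos(.0681),np.sin(.0681);Q=q-[.5995,.031,0];rx=Q[:,0]*c+Q[:,1]*s;ry=-Q[:,0]*s+Q[:,1]*c
for y in range(-150,80,20):
    z=q[(abs(rx)<.014)&(abs(ry*1e3-y)<8)&(q[:,2]>.03),2]
    if len(z):print(y,len(z),np.round(np.percentile(z,[50,90]),3))
E
```

```text
440 nan
15 60 [ 18.6 -12.4] -33.7
25 110 [ 24.7 -16.7] -34.2
35 118 [ 33.1 -22.8] -34.5
45 109 [ 42.2 -27.6] -33.2
55 103 [ 50.4 -32.4] -32.7
yaw y 59.16963826550703
-150 63 [0.063 0.075]
-130 44 [0.092 0.105]
-110 121 [0.09 0.14]
-90 188 [0.064 0.174]
-70 134 [0.191 0.209]
-50 105 [0.23 0.24]
-30 11 [0.045 0.05 ]
-10 44 [0.044 0.05 ]
10 62 [0.045 0.051]
30 22 [0.05  0.051]
50 36 [0.056 0.057]
70 127 [0.044 0.056]
```

Request:
{"name": "arm_command", "arguments": {
  "targets": [
    {"x": 0, "y": 0.001, "z": -0.08, "rx": 0, "ry": 0, "rz": -0.012, "claw": 140},
    {"x": 0, "y": 0.001, "z": -0.16, "rx": 0, "ry": 0, "rz": -0.012, "claw": 140},
    {"x": 0, "y": 0.001, "z": -0.24, "rx": 0, "ry": 0, "rz": -0.012, "claw": 140},
    {"x": 0, "y": 0.001, "z": -0.3, "rx": 0, "ry": 0, "rz": -0.012, "claw": 160},
    {"x": 0, "y": 0.001, "z": -0.325, "rx": 0, "ry": 0, "rz": -0.012, "claw": 180},
    {"x": 0, "y": 0.001, "z": -0.325, "rx": 0, "ry": 0, "rz": -0.012, "claw": 200},
    {"x": 0, "y": 0.001, "z": -0.325, "rx": 0, "ry": 0, "rz": -0.012, "claw": 255},
    {"x": 0, "y": 0.001, "z": -0.325, "rx": 0, "ry": 0, "rz": -0.012, "claw": 255},
    {"x": 0, "y": 0.001, "z": -0.325, "rx": 0, "ry": 0, "rz": -0.012, "claw": 255},
    {"x": 0, "y": 0.001, "z": -0.325, "rx": 0, "ry": 0, "rz": -0.012, "claw": 255}
  ],
  "squeeze": 45
}}

```text
t: 32.23
tool_pos: [0.4519, -0.3031, 0.0253]
orientation: [0.87, 3.015, -0.002]
force: [0.7, -2.0, 7.7]
opening: 0.0137
gripper_force: 45.0
```

Request:
{"name": "arm_command", "arguments": {
  "targets": [
    {"x": 0, "y": 0, "z": 0, "rx": 0, "ry": 0, "rz": 0, "claw": 255},
    {"x": 0, "y": 0, "z": 0, "rx": 0, "ry": 0, "rz": 0, "claw": 255},
    {"x": 0, "y": 0, "z": 0, "rx": 0, "ry": 0, "rz": 0, "claw": 255}
  ]
}}

```text
t: 32.48
tool_pos: [0.4519, -0.3032, 0.0253]
orientation: [0.87, 3.015, -0.002]
force: [-1.0, 1.3, 7.3]
opening: 0.0132
gripper_force: 45.0
```

```bash
python3 av.py; python3 - <<'E'
from h import *
s=robot.read_state();o=np.array(s["orientation"]);print(R.from_rotvec(o).as_matrix().round(4),s["opening"],s["gripper_force"],s["force"])
E
```

```text
[ 0.452  -0.3032  0.0253] [0. 0. 0.]
[[-8.463e-01  5.327e-01  3.100e-03]
 [ 5.327e-01  8.463e-01 -2.500e-03]
 [-4.000e-03 -5.000e-04 -1.000e+00]] 0.013701236373293887 45.00213325023651 [-0.32699273  1.23276988  7.88189522]
```

Request:
{"name": "arm_command", "arguments": {
  "targets": [
    {"x": 0, "y": 0, "z": 0.08, "rx": 0, "ry": 0, "rz": 0, "claw": 255},
    {"x": 0, "y": 0, "z": 0.16, "rx": 0, "ry": 0, "rz": 0, "claw": 255},
    {"x": 0.01, "y": 0.04, "z": 0.23, "rx": 0, "ry": 0, "rz": 0.05, "claw": 255},
    {"x": 0.132, "y": 0.443, "z": 0.27, "rx": 0, "ry": 0, "rz": 0.315, "claw": 255},
    {"x": 0.132, "y": 0.443, "z": 0.27, "rx": 0, "ry": 0, "rz": 0.315, "claw": 255},
    {"x": 0.132, "y": 0.443, "z": 0.27, "rx": 0, "ry": 0, "rz": 0.315, "claw": 255},
    {"x": 0.132, "y": 0.443, "z": 0.27, "rx": 0, "ry": 0, "rz": 0.315, "claw": 255},
    {"x": 0.132, "y": 0.443, "z": 0.27, "rx": 0, "ry": 0, "rz": 0.315, "claw": 255},
    {"x": 0.132, "y": 0.443, "z": 0.27, "rx": 0, "ry": 0, "rz": 0.315, "claw": 255},
    {"x": 0.132, "y": 0.443, "z": 0.27, "rx": 0, "ry": 0, "rz": 0.315, "claw": 255}
  ]
}}

```text
t: 33.52
tool_pos: [0.5173, -0.0782, 0.159]
orientation: [-0.113, 3.138, -0.001]
force: [0.1, -0.6, -1.1]
opening: 0.0137
gripper_force: 45.0
```

```bash
python3 av.py; python3 - <<'E'
from m import *
s=robot.read_state();o=np.array(s["orientation"]);M=R.from_rotvec(o).as_matrix();print(M.round(4),np.degrees(np.arctan2(M[1,1],M[0,1])),s["opening"],s["force"])
im,P,H,S,V=look("side");save("s7",cv2.resize(im[120:270,250:450],None,fx=4,fy=4))
c,s=np.cos(.0681),np.sin(.0681);q=P.reshape(-1,3);Q=q-[.5995,.031,0];rx=Q[:,0]*c+Q[:,1]*s;ry=-Q[:,0]*s+Q[:,1]*c
for y in range(-150,80,20):
    z=q[(abs(rx)<.014)&(abs(ry*1e3-y)<8)&(q[:,2]>.03),2]
    if len(z):print(y,len(z),np.round(np.percentile(z,[50,90]),3))
im,P,H,S,V=look("wrist");save("w7",im)
E
```

```text
[ 0.5166 -0.0801  0.1585] [0.0004 0.0012 0.0004]
[[-9.978e-01 -6.610e-02 -3.000e-04]
 [-6.610e-02  9.978e-01 -4.000e-04]
 [ 4.000e-04 -4.000e-04 -1.000e+00]] 93.79281297852322 0.013675908755481306 [-0.22023716  0.22009444  0.24492527]
-150 37 [0.072 0.073]
-130 20 [0.07 0.07]
-110 65 [0.072 0.088]
-90 59 [0.069 0.07 ]
-70 59 [0.07  0.071]
-50 58 [0.07  0.071]
-30 50 [0.07  0.071]
-10 56 [0.07  0.071]
10 59 [0.07  0.071]
30 73 [0.069 0.071]
50 79 [0.066 0.07 ]
70 127 [0.044 0.056]
```

View pics/w7.png

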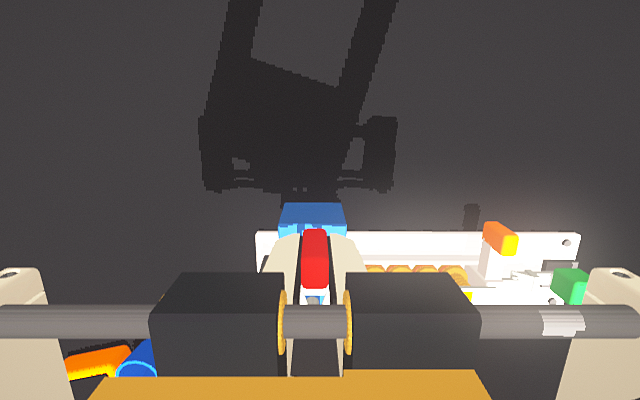

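View pics/s7.png

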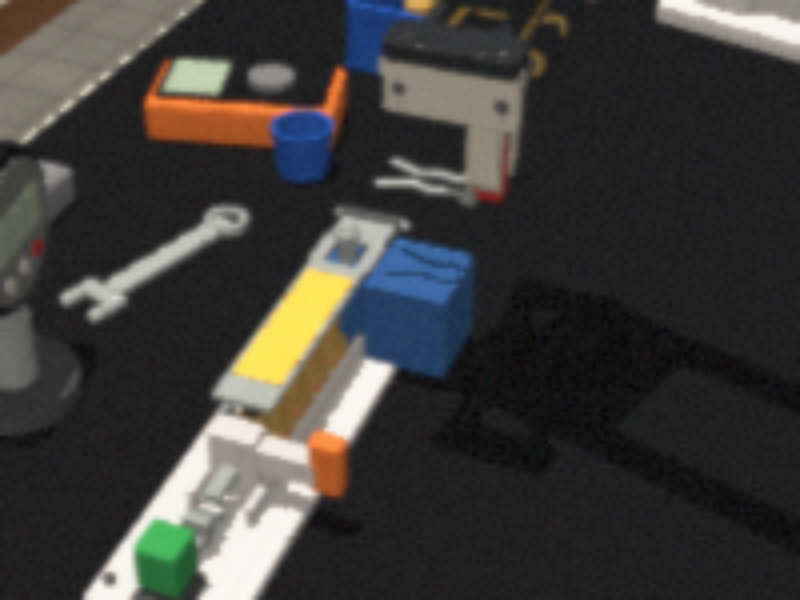

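The side crop shows the strap lying level, yellow face up, with the pin through it at (345,245), and the adapters lined up below it. The clip hangs level in the gripper at (430,180), heading for the ledge, so I'll lower it and slide it in.

Request:
{"name": "arm_command", "arguments": {
  "targets": [
    {"x": 0, "y": -0.003, "z": -0.04, "rx": 0, "ry": 0, "rz": 0.001, "claw": 255},
    {"x": 0, "y": -0.003, "z": -0.08, "rx": 0, "ry": 0, "rz": 0.001, "claw": 255},
    {"x": 0, "y": -0.003, "z": -0.1, "rx": 0, "ry": 0, "rz": 0.001, "claw": 255},
    {"x": 0, "y": -0.003, "z": -0.115, "rx": 0, "ry": 0, "rz": 0.001, "claw": 255},
    {"x": 0, "y": -0.003, "z": -0.124, "rx": 0, "ry": 0, "rz": 0.001, "claw": 255},
    {"x": 0, "y": -0.003, "z": -0.124, "rx": 0, "ry": 0, "rz": 0.001, "claw": 255},
    {"x": 0, "y": -0.003, "z": -0.124, "rx": 0, "ry": 0, "rz": 0.001, "claw": 255},
    {"x": 0, "y": -0.003, "z": -0.124, "rx": 0, "ry": 0, "rz": 0.001, "claw": 255}
  ],
  "squeeze": 60
}}

```text
t: 34.48
tool_pos: [0.5171, -0.0821, 0.0969]
orientation: [-0.11, 3.138, -0.001]
force: [-0.3, -0.0, 0.1]
opening: 0.0136
gripper_force: 60.0
```

```bash
python3 av.py; python3 - <<'E'
from m import *
print(robot.read_state()["force"])
im,P,H,S,V=look("side")
c,s=np.cos(.0681),np.sin(.0681);Q=P-[.5995,.031,0];rx=Q[...,0]*c+Q[...,1]*s;ry=-Q[...,0]*s+Q[...,1]*c
m=(S<90)&(V>90)&(rx>-.075)&(rx<-.019)&(ry>-.13)&(ry<-.08)&(P[...,2]>.066)&(P[...,2]<.085)
print(m.sum(), [np.round((a.min(),a.max(),np.median(a)),4) for a in (rx[m],ry[m],P[m][:,2])] if m.any() else 0)
save("s8",cv2.resize(im[140:220,290:410],None,fx=6,fy=6))
E
```

```text
[ 0.5171 -0.0821  0.0969] [0.0001 0.0001 0.0001]
[-0.17485519 -0.02689602 -2.10782511]
113 [array([-0.0743, -0.019 , -0.0481]), array([-0.1297, -0.0901, -0.1106]), array([0.0663, 0.0784, 0.0744])]
```

View pics/s8.png

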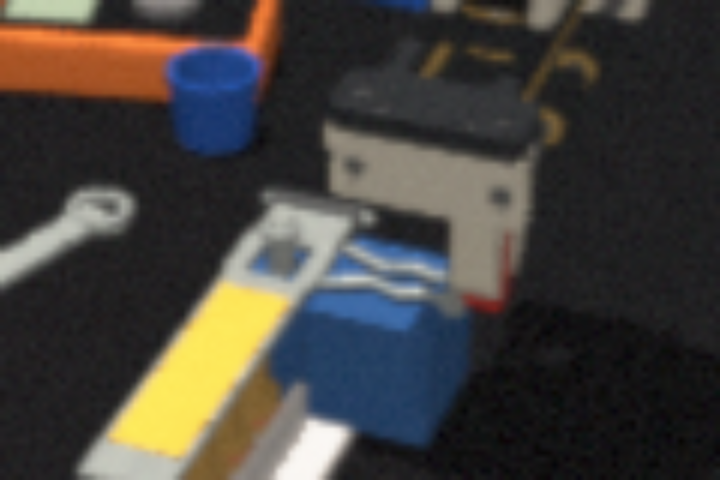

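The crop shows the two legs level just above the ledge, their open ends either side of the pin at (285,245). I'll push along rack +x.

Request:
{"name": "arm_command", "arguments": {
  "targets": [
    {"x": 0.014, "y": 0.001, "z": 0, "rx": 0, "ry": 0, "rz": 0, "claw": 255},
    {"x": 0.028, "y": 0.002, "z": 0, "rx": 0, "ry": 0, "rz": 0, "claw": 255},
    {"x": 0.042, "y": 0.003, "z": 0, "rx": 0, "ry": 0, "rz": 0, "claw": 255},
    {"x": 0.056, "y": 0.004, "z": 0, "rx": 0, "ry": 0, "rz": 0, "claw": 255},
    {"x": 0.068, "y": 0.005, "z": 0, "rx": 0, "ry": 0, "rz": 0, "claw": 255},
    {"x": 0.08, "y": 0.0055, "z": 0, "rx": 0, "ry": 0, "rz": 0, "claw": 255},
    {"x": 0.09, "y": 0.006, "z": 0, "rx": 0, "ry": 0, "rz": 0, "claw": 255},
    {"x": 0.1, "y": 0.007, "z": 0, "rx": 0, "ry": 0, "rz": 0, "claw": 255},
    {"x": 0.108, "y": 0.0075, "z": 0, "rx": 0, "ry": 0, "rz": 0, "claw": 255},
    {"x": 0.114, "y": 0.008, "z": 0, "rx": 0, "ry": 0, "rz": 0, "claw": 255}
  ]
}}

```text
t: 35.57
tool_pos: [0.5736, -0.0783, 0.0959]
orientation: [0.11, -3.139, 0.001]
force: [-5.6, -5.2, -0.7]
opening: 0.0135
gripper_force: 60.0
```

```bash
python3 av.py; python3 -c "
from plant import robot
s=robot.read_state();print(s['force'],s['opening'],s['gripper_force'])"
```

```text
[ 0.5739 -0.0784  0.096 ] [0.0002 0.     0.0001]
[ 1.39387232 -5.1273319  -0.9521003 ] 0.013297487825004032 60.010079741477966
```

Request:
{"name": "arm_command", "arguments": {
  "targets": [
    {"x": 0.003, "y": 0, "z": 0, "rx": 0, "ry": 0, "rz": 0, "claw": 255},
    {"x": 0.003, "y": 0, "z": 0, "rx": 0, "ry": 0, "rz": 0, "claw": 255},
    {"x": 0.003, "y": 0, "z": 0, "rx": 0, "ry": 0, "rz": 0, "claw": 255}
  ]
}}

```text
t: 36.02
tool_pos: [0.5747, -0.0783, 0.0958]
orientation: [0.11, -3.139, 0.001]
force: [-0.7, -5.5, -1.5]
opening: 0.0136
gripper_force: 60.0
```

Request:
{"name": "arm_command", "arguments": {
  "targets": [
    {"x": -0.002, "y": -0.001, "z": -0.002, "rx": 0, "ry": 0, "rz": 0, "claw": 255},
    {"x": -0.002, "y": -0.001, "z": -0.002, "rx": 0, "ry": 0, "rz": 0, "claw": 180},
    {"x": -0.002, "y": -0.001, "z": -0.002, "rx": 0, "ry": 0, "rz": 0, "claw": 180},
    {"x": -0.002, "y": -0.001, "z": -0.002, "rx": 0, "ry": 0, "rz": 0, "claw": 180},
    {"x": -0.002, "y": -0.001, "z": -0.002, "rx": 0, "ry": 0, "rz": 0, "claw": 180},
    {"x": -0.002, "y": -0.001, "z": 0.06, "rx": 0, "ry": 0, "rz": 0, "claw": 170},
    {"x": -0.002, "y": -0.001, "z": 0.14, "rx": 0, "ry": 0, "rz": 0, "claw": 160},
    {"x": -0.08, "y": -0.08, "z": 0.2, "rx": 0, "ry": 0, "rz": 0, "claw": 160},
    {"x": -0.15, "y": -0.15, "z": 0.2, "rx": 0, "ry": 0, "rz": 0, "claw": 160},
    {"x": -0.2, "y": -0.2, "z": 0.2, "rx": 0, "ry": 0, "rz": 0, "claw": 160}
  ]
}}

```text
t: 36.85
tool_pos: [0.4904, -0.1636, 0.1974]
orientation: [-0.114, 3.135, -0.003]
force: [0.5, -1.4, 0.5]
opening: 0.0343
gripper_force: 0.0
```

```bash
python3 - <<'E'
from m import *
im,P,H,S,V=look("wrist");im,P,H,S,V=look("side")
c,s=np.cos(.0681),np.sin(.0681);Q=P-[.5995,.031,0];rx=Q[...,0]*c+Q[...,1]*s;ry=-Q[...,0]*s+Q[...,1]*c
m=((H<5)|(H>170))&(S>150)&(V>50)&(rx>-.1)&(rx<0)&(ry>-.16)&(ry<-.06)&(P[...,2]>.06)
for nm,mm in(("tab",m),("tabtop",m&(P[...,2]>.105))): print(nm,mm.sum(),[np.round((a.min(),a.max(),np.median(a)),4) for a in (rx[mm],ry[mm],P[mm][:,2])])
save("s9",cv2.resize(im[130:280,250:450],None,fx=4,fy=4,interpolation=cv2.INTER_CUBIC))
E
```

```text
tab 95 [array([-0.0406, -0.0252, -0.0346]), array([-0.1101, -0.0967, -0.1005]), array([0.072 , 0.1115, 0.0964])]
tabtop 29 [array([-0.0391, -0.0252, -0.0312]), array([-0.1101, -0.0979, -0.1021]), array([0.1051, 0.1115, 0.1082])]
```

View pics/s9.png

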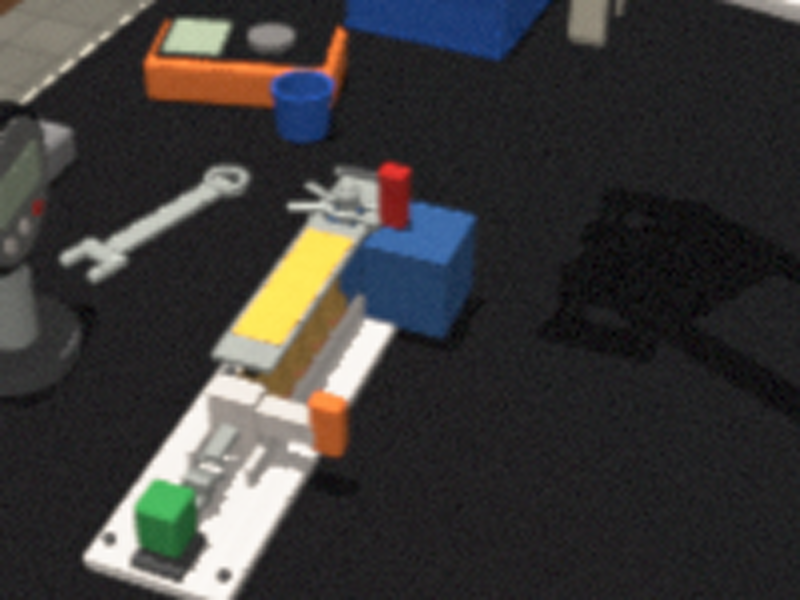

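The side crop shows the clip round the pin at (345,205) with its legs through. The tab stands on the ledge at (395,195), at rack x of about -33 mm with its top at about 110 mm, so it is seated flat. The strap is down, the row closed and the arm clear, so I'm handing in.

```bash
python3 -c "
from plant import robot
print(robot.close_job())"
```

```text
the job is handed in; nothing more can be done
None
```

I packed all five adapters in the rack, closed the follower on the row, lowered the strap, snapped the clip onto the pin and handed the job in at about 37 s; the hand-in returned no verdict.

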